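Fit the bushing sleeves on the chair mechanism

ROBOT

A 6-joint arm with a two-finger parallel gripper is mounted at the origin on the work surface. World frame = base frame: x ahead of the robot, y to its left, z up, the work surface at z = 0. Lengths are in m, angles in rad, forces in N, time in s.
With the tool pointing down it reaches from about 0.325 to 0.9 m from the base axis. Payload 6.1 kg.
Tool frame: the origin (TCP) lies midway between the tips of the shut fingers; the grasp point (between the pads) lies arm.grip_depth behind it (arm.grip_depth is the distance from the TCP to the grasp point, in m); z points along the fingers, y is the direction in which the jaws open and shut (so a half turn about z gives the same grasp; the last joint's range is limited). The gripper opens to 87 mm and grips with 3 to 60 N. Pads are 19 mm wide; open, the fingers measure 117 mm over their backs; the gripper's body (75 mm by 190 mm) begins 51 mm behind the grasp point.
Start: joints at [-1.43, 0.22, 1.526, -0, 1.395, -0.126], TCP at [0.165, -0.603, 0.187] pointing down, gripper open.
Joint ranges: [-2.98, 2.98], [-0.91, 2.08], [0.09, 2.57], [-1.24, 4.39], [0.2, 2.65], [-2.68, 2.68]. Speed limits (rad/s): [2.57, 2.57, 3.01, 3.14, 3.14, 3.14].

INTERFACE

Orientations are given as [roll, pitch, yaw] about the fixed x, y, z axes, in that order (R = Rz(yaw) Ry(pitch) Rx(roll)).
In Python, from plant import arm gives the robot as it stands.
- The arm moves only by the tool apply_moves, never from a script. Its argument "rows" is a list of rows, each an object with "grip": the finger opening in mm, from 0 to 87; "translation": the shift along the tool's x, y, z in mm, a list of three; "rotation": the turn, a rotation vector about the tool's x, y, z in degrees, a list of three. A call has 1 to 12 rows; each row shifts and turns the commanded pose from where the row before left it, along the tool's axes as they then stand; what a row does not reach is not made up. A row lasts 1/12 s, in which the tool goes at most 41.7 mm and 7.16 degrees, less where a joint would pass 70% of its speed; a pose out of reach is approached as far as the arm can. A call is refused whole if a number of a shift passes 41.7 or a number of a turn 7.16, either way. A call with a gripper value outside its range is refused whole. The fingers move at their own pace and stop on an object; "newtons" is the grip in N (left out, the last holds). Time passes only in rows, so rows that do not move let the fingers close. It gives the time, the measured TCP pose, the force and the opening at its end, in the units of the state.
- arm.sense(): the state, without advancing time (a new reading comes with each control period).
- arm.grab_frame(name): name is "side" or "top" or "wrist"; returns a dict with "color" (480x640x3 uint8, red, green, blue), "intrinsics" (3x3 intrinsics, pixels), "R" (3x3) and "t" (3): a world point X has camera coordinates R X + t. Camera axes: x right, y down, z forward; pixel columns grow to the right and rows downward; lengths in m; the calibration is good to about 2 mm. The wrist camera is an equidistant fisheye: a pixel r from the principal point sees the ray r / f radians off the axis. A picture is of the moment at which its call begins. There is no depth.
- arm.finish_job(): hands the job in, once; it reports no verdict.
The state is a dict: "clock": time; "q": joint angles; "joint_vel": joint speeds; "joint_efforts": joint torques, N m; "ee_pos": TCP position; "tcp_rot": TCP orientation; "force": force on the tool from outside, world axes, zero at the start; "moment": the same for the moment, N m; "gripper_width": finger opening in m.
Only numpy, scipy, OpenCV 4.12 (cv2) and the standard library are available. Lean on these libraries where they do the work, as an engineer would, in place of code of your own. Each camera call takes 0.05 s, during which the arm holds its last target.

TASK

Roll the store's tambour door fully open, take out every orange sleeve that is in it and push each one onto its own bare pin of the upturned chair plate, past the sprung balls until it clicks home flat on the plate. Any sleeve may go on any bare pin. When all are on, roll the door fully shut again and let go; leave everything else on the bench as it is.

Things in the scene. Friction and masses are not known exactly. Their poses are not given: they have to be found in the camera images.
- tambour (a joint): roll-top door of wooden slats on the store: 0 rad = fully shut, 0.768 rad = fully open. It turns about roll_axis; opening carries the handle from the robot's side up and away from the robot. It stays where it is left; 1 to 3 N at the handle moves it. May start a little open
- roll_handle (a point): middle of the door's dark round handle bar: 12 mm in diameter, 110 mm free length along the store's y, axis 280 mm from roll_axis and 40 mm clear of the slats' outer face, at 121 mm height when shut, 178 mm when open. Push it, or pinch it from above, fingers closing along the store's x, opened no more than 40 mm, tips no more than 19 mm below the bar's axis. The point turns with the door
- roll_axis (a point): point on the door's axis of rotation (along the store's y), 100 mm below the bench top, mid-width. Axes are the store's: x away from the robot, y left, z up
- store_tray (a point): point on the white tray floor, 45 mm above the bench, store axes, mid-width, 82.5 mm in front of roll_axis. Inside, the tray runs in x from -72 mm (front panel, 10 mm thick, top 78 mm above the bench) to +67 mm (rear wall, top 112 mm above the bench) and in y to +-150 mm. Open above when the door is open; then the door's edge and handle begin 98 mm behind this point
- store: grey bench store with barrel-shaped roof, fixed, about 390 mm (x) by 320 mm (y), 150 mm high; origin under its middle, at bench height. Its end walls (inner faces y = +-150 mm, 10 mm thick) rise from about 65 mm at the front to 128 mm at mid-length, above the bench. A fixed hood covers the rear half, the open door rolls under it
- sleeve1: loose orange sleeve, a plain tube: outer diameter 48, bore 24, height 46 mm, 70 g. Origin at the centre of its underside, z along the bore. Starts upright on the tray floor inside the store. Two or three of the three sleeves are present; an absent one reads None from the start
- sleeve2: loose orange sleeve, a plain tube: outer diameter 48, bore 24, height 46 mm, 70 g. Origin at the centre of its underside, z along the bore. Starts upright on the tray floor inside the store. Two or three of the three sleeves are present; an absent one reads None from the start
- sleeve3: loose orange sleeve, a plain tube: outer diameter 48, bore 24, height 46 mm, 70 g. Origin at the centre of its underside, z along the bore. Starts upright on the tray floor inside the store. Two or three of the three sleeves are present; an absent one reads None from the start
- pin1 (a point): foot of a bare steel pin: point on the pin's axis on the plate's upper face (12 mm above the bench), axes as the plate, z up. Pin 20 mm in diameter, domed top 72 mm above this point; two sprung brass balls stand 3.5 mm out of it on opposite sides (plate's +x and -x), centred 51.5 mm above this point
- pin2 (a point): as pin1, another bare pin. How it acts: a sleeve slid down hangs on the balls with its underside about 55 mm above the plate, needs a push of 8 to 10 N, then slides easily; the balls snap it over the last 6 mm (the click): home is with its underside on the plate and the balls out above its top rim (46 mm up)
- pin3 (a point): as pin1, the third bare pin
- plate: dark steel chair plate upside down, fixed, 300 (x) x 220 (y) x 12 mm; origin at bench height amid four pins; reaches x = -110 to +190 mm. pin1 (-50,+50), pin2 (-50,-50), pin3 (+50,-50); the pin at (+50,+50) carries a fixed grey sleeve as a pattern. A black hub, 44 mm across, 45 mm high, stands at the middle. Plate and store stand side by side, either way round
- screw_dish: bystander: small aluminium bowl, 52 mm across, 22 mm high, on the rear of the plate; origin under its centre
- bit_box: bystander: green box 34 x 60 x 22 mm on the rear of the plate; origin under its centre
- driver: bystander: orange and grey cordless driver standing on its battery, 175 mm high, to the robot's right; origin under its battery
- tape_roll: bystander: brown tape roll, 110 mm across, 48 mm high, to the right; origin under its centre
- spanner: bystander: steel spanner, 160 mm long, lying to the left; origin at its middle
- grease_can: bystander: blue can, 64 mm diameter, 100 mm high, to the left; origin under its centre
- castor: bystander: black chair castor, about 52 mm, to the left; origin on the bench under it

How it is judged:
By the outcome, as a careful person would: the job done as asked, in the order asked, and still so for the second after the job is handed in, with the robot touching nothing.
Of sleeve1, sleeve2, sleeve3 only 2 to 3 are there at a start; the rules pass over those that are not, and their reading is None.
At some moment in a run one of sleeve1, sleeve2, sleeve3 may be knocked a few centimetres aside while the robot is not near it.
It also fails if it takes over 208 s, if anything falls off the work surface, if the arm or the gripper's body presses on something with over 40 N, if the wrist force passes 120 N, or if a joint passes its speed limit or range.

## Working session

There is one attempt and no reset: what is moved stays moved. The work goes in short steps, Python scripts to look and compute and a tool call to move; the robot and the scene stay as the last step left them, time stands still between calls to the robot, and variables do not carry over. Pictures are saved under pics/ and viewed, and the job is handed in when it is done.

Besides the shell and the picture viewer there is one more tool, called after "Request:" in YAML: its name, and indented under it one key for each argument. apply_moves: Moves the arm, as the interface text tells. Its arguments: {"type":"object","properties":{"rows":{"type":"array"},"newtons":{"type":"number"}},"required":["rows"]}

```bash
ls; mkdir -p pics; python3 - <<'E'
from plant import arm
import cv2,numpy as np
s=arm.sense(); print(s); print(arm.grip_depth)
for n in ["side","top","wrist"]:
    f=arm.grab_frame(n); cv2.imwrite(f"pics/{n}0.png",f["color"][:,:,::-1]); print(n,f["intrinsics"],f["R"],f["t"])
E
```

```text
pics
{'clock': 0.0, 'q': array([-1.43012217e+00,  2.21226755e-01,  1.52761253e+00, -2.99592057e-05,
        1.39466479e+00, -1.26103966e-01]), 'joint_vel': array([ 8.01526255e-04,  7.14642223e-05, -2.53971811e-05,  7.99687587e-04,
        1.46201075e-03,  8.81018565e-04]), 'joint_efforts': array([-2.31393307e-03, -4.94615507e+01, -3.87378144e+01,  6.98253047e-02,
        5.71737299e-02, -1.78972637e-04]), 'ee_pos': array([ 0.16465262, -0.60221745,  0.18573616]), 'tcp_rot': array([-3.13969270e+00, -2.11147980e-04,  2.66783199e-01]), 'force': array([ 0.23838056,  0.04349053, -0.51523244]), 'moment': array([-0.04292916,  0.00680886,  0.02501238]), 'gripper_width': 0.08669878614154516}
0.0187
side [[458.10968281   0.         316.7966888 ]
 [  0.         458.10968281 239.0567184 ]
 [  0.           0.           1.        ]] [[ 0.31761529  0.94821614 -0.00258377]
 [ 0.79916164 -0.26915246 -0.53749198]
 [-0.510354    0.16865082 -0.8432649 ]] [-0.18880348 -0.43488123  1.49889585]
top [[507.66239983   0.         326.58285525]
 [  0.         507.66239983 238.34435025]
 [  0.           0.           1.        ]] [[ 0.00420634 -0.99998422  0.00372449]
 [-0.97546312 -0.004923   -0.22010786]
 [ 0.22012272 -0.00270726 -0.97546843]] [0.02955739 0.54963086 1.36047372]
wrist [[371.64829954   0.         320.76129286]
 [  0.         371.64829954 238.54425381]
 [  0.           0.           1.        ]] [[ 0.26422803 -0.96445915 -0.00144759]
 [-0.92091663 -0.25274424  0.29670342]
 [-0.28652419 -0.07706425 -0.95496858]] [-0.62438322 -0.03713633  0.39053624]
```

View pics/top0.png

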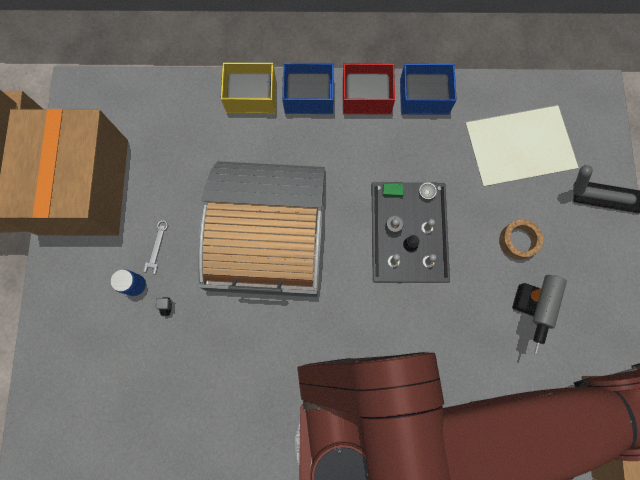

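View pics/side0.png

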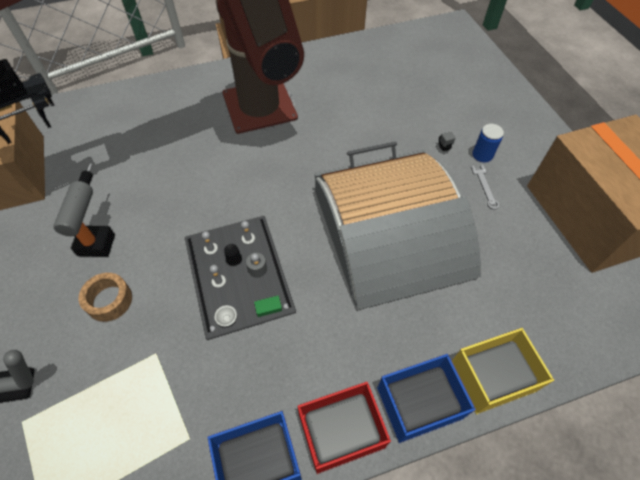

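View pics/wrist0.png

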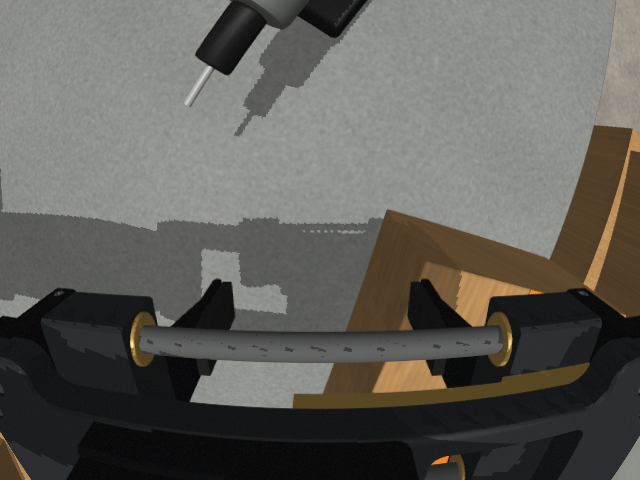

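```bash
cat > h.py <<'E'
from plant import arm
import cv2,numpy as np
from scipy.spatial.transform import Rotation as Ro
def cam(n): return arm.grab_frame(n)
def ray(f,u,v,fish=False):
    K=f["intrinsics"]; x=(u-K[0,2])/K[0,0]; y=(v-K[1,2])/K[1,1]
    if fish:
        r=np.hypot(x,y); d=np.array([np.sin(r)*x/max(r,1e-9),np.sin(r)*y/max(r,1e-9),np.cos(r)])
    else: d=np.array([x,y,1.])
    R=f["R"]; return -R.T@f["t"], R.T@d
def onz(f,u,v,z,fish=False):
    o,d=ray(f,u,v,fish); return o+d*(z-o[2])/d[2]
def proj(f,X,fish=False):
    K=f["intrinsics"]; c=f["R"]@np.asarray(X,float)+f["t"]
    if fish:
        r=np.hypot(c[0],c[1]); th=np.arctan2(r,c[2]); x,y=c[0]/max(r,1e-12)*th,c[1]/max(r,1e-12)*th
    else: x,y=c[0]/c[2],c[1]/c[2]
    return np.array([K[0,0]*x+K[0,2],K[1,1]*y+K[1,2]])
def crop(f,name,u0,v0,u1,v1,s):
    im=f["color"][v0:v1,u0:u1,::-1]; cv2.imwrite(f"pics/{name}.png",cv2.resize(im,None,fx=s,fy=s,interpolation=cv2.INTER_CUBIC))
def axes():
    s=arm.sense(); return s["ee_pos"],Ro.from_euler("xyz",s["tcp_rot"]).as_matrix()
def st():
    s=arm.sense(); print("t",round(s["clock"],2),"p",np.round(s["ee_pos"]*1e3,1),"rpy",np.round(np.degrees(s["tcp_rot"]),2),"F",np.round(s["force"],1),"w",round(s["gripper_width"]*1e3,1))
E
python3 - <<'E'
from h import *
f=cam("top")
crop(f,"t_store",190,150,340,310,5); crop(f,"t_plate",360,170,460,290,5)
E
```

```text
(no output)
```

View pics/t_store.png

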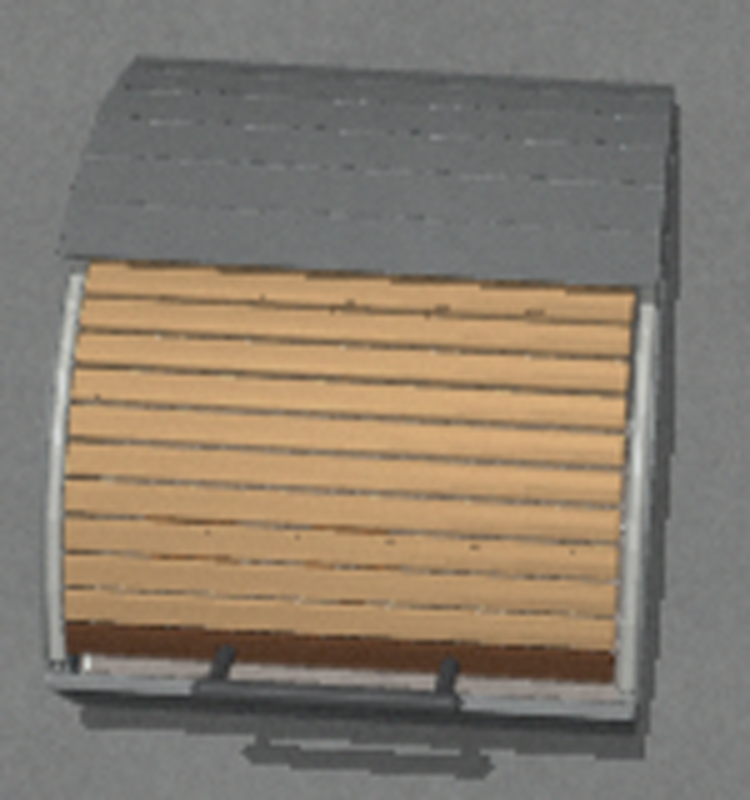

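View pics/t_plate.png

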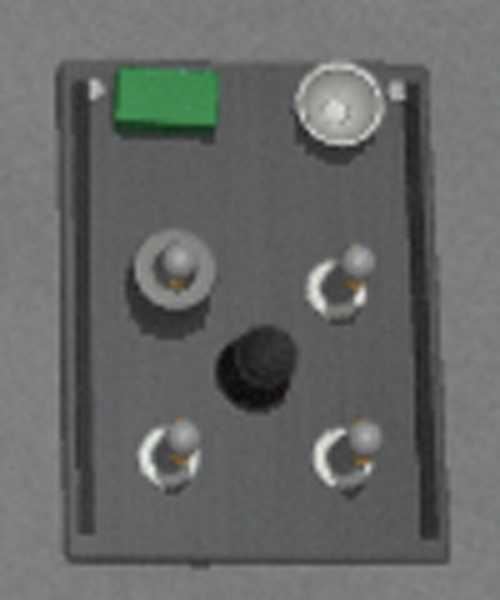

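```bash
python3 - <<'E'
from h import *
f=cam("side")
crop(f,"s_store",310,130,490,310,4); crop(f,"s_plate",180,210,300,340,5)
E
```

```text
(no output)
```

View pics/s_store.png

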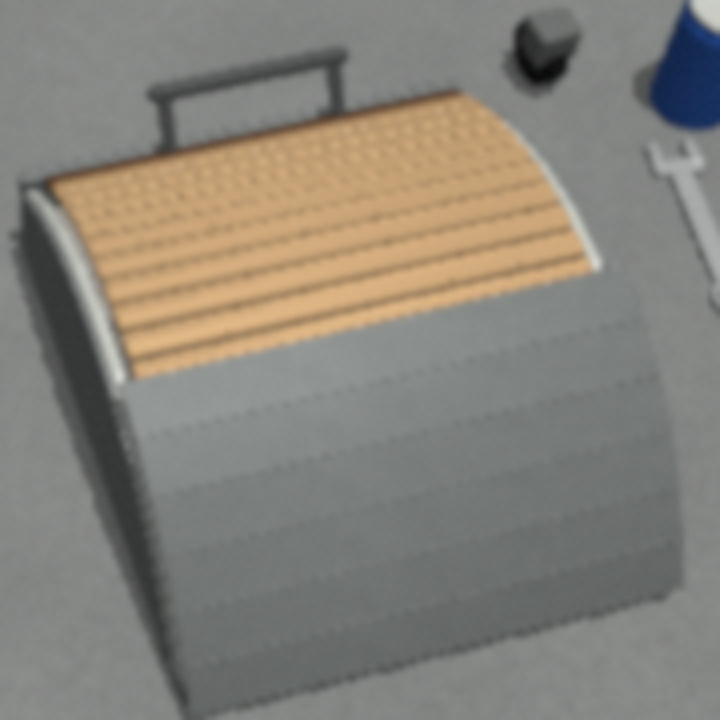

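View pics/s_plate.png

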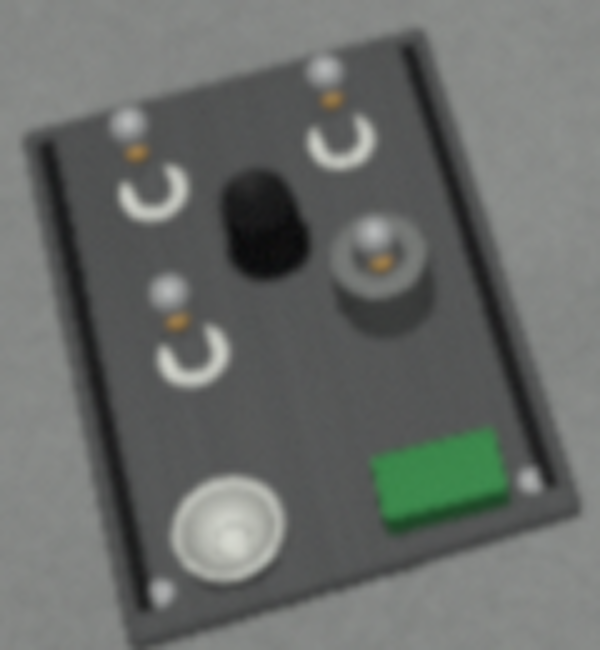

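```bash
cat >> h.py <<'E'
def tri(obs):
    A=[];b=[]
    for f,uv in obs:
        o,d=ray(f,*uv); d=d/np.linalg.norm(d); P=np.eye(3)-np.outer(d,d); A.append(P); b.append(P@o)
    return np.linalg.lstsq(np.vstack(A),np.hstack(b),rcond=None)[0]
E
python3 - <<'E'
from h import *
from scipy.optimize import least_squares
T=cam("top");S=cam("side")
def c(u,v,u0,v0,s): return ((u+.5)/s-.5+u0,(v+.5)/s-.5+v0)
tp=lambda u,v:c(u,v,360,170,5); sp=lambda u,v:c(u,v,180,210,5)
ts=lambda u,v:c(u,v,190,150,5); ss=lambda u,v:c(u,v,310,130,4)
P1,P2,P3,P4=(-.05,.05),(-.05,-.05),(.05,-.05),(.05,.05)
obs=[(T,P1,.074,tp(184,436)),(T,P2,.074,tp(367,436)),(T,P3,.074,tp(358,262)),(T,P4,.074,tp(177,260)),
(T,P1,.012,tp(169,457)),(T,P2,.012,tp(343,458)),(T,P3,.012,tp(336,289)),
(S,P2,.074,sp(129,125)),(S,P1,.074,sp(325,71)),(S,P3,.074,sp(168,292)),(S,P4,.074,sp(374,233)),
(S,P2,.012,sp(153,190)),(S,P1,.012,sp(341,141)),(S,P3,.012,sp(193,355))]
def res(p,sub=obs):
    r=[]
    for f,xy,z,uv in sub:
        cs,sn=np.cos(p[2]),np.sin(p[2]); X=[p[0]+cs*xy[0]-sn*xy[1],p[1]+sn*xy[0]+cs*xy[1],z]
        r+=list(proj(f,X)-np.array(uv))
    return r
for sub in (obs,obs[:7],obs[7:]):
    q=least_squares(lambda p:res(p,sub),[.6,0,0]); print(q.x,np.round(q.fun,1))
for n,a,b in [("hL",ts(200,688),ss(345,57)),("hR",ts(455,702),ss(155,95)),("hoodL",ts(70,255),ss(600,268)),("hoodR",ts(655,287),ss(122,383)),("hoodrearR",ts(672,88),ss(188,715))]:
    X=tri([(T,a),(S,b)]); print(n,X,proj(T,X)-a,proj(S,X)-b)
E
```

```text
[ 0.54423253 -0.20932359  0.00055228] [-0.3  0.5 -0.6  0.6 -0.3  0.2  0.1  0.5 -0.3  0.2 -0.3  0.2 -0.3  0.2
 -0.2  0.5 -0.3  0.7  0.1  0.5 -0.3  0.7 -0.1  0.5 -0.3 -0.1 -0.1 -0.1]
[ 0.54518688 -0.2101883   0.00251044] [ 0.   0.1 -0.3  0.2 -0.1 -0.1  0.4  0.2  0.  -0.1  0.  -0.2 -0.  -0.2]
[ 0.54326228 -0.20870406 -0.00126763] [-0.   0.1 -0.1  0.3  0.2  0.1 -0.1  0.3  0.1  0.1 -0.1 -0.4  0.  -0.5]
hL [0.40369452 0.28712926 0.12466015] [-0.72907468 -0.2724424 ] [-0.75296854  0.10773206]
hR [0.39656251 0.15322796 0.12649299] [-0.61644837 -0.19684519] [-0.63382655  0.06739388]
hoodL [0.6313536  0.35875335 0.14334073] [1.1723039  0.54818124] [ 1.43159218 -0.21946668]
hoodR [0.61706193 0.04948143 0.14300871] [-0.30181637 -0.0924671 ] [-0.3595293   0.03191691]
hoodrearR [0.77663295 0.04001306 0.0175752 ] [0.19477293 0.06264911] [ 0.25498225 -0.02084566]
```

Request:
apply_moves:
  rows:
    - {"grip": 0, "translation": [0, 0, -30], "rotation": [0, 0, 5.1]}
    - {"grip": 0, "translation": [0, 0, -40], "rotation": [0, 0, 5.1]}
    - {"grip": 0, "translation": [0, 0, -40], "rotation": [0, 0, 5.1]}
    - {"grip": 0, "translation": [0, 0, -40], "rotation": [0, 0, 0]}
    - {"grip": 0, "translation": [15, -15, -10], "rotation": [0, 0, 0]}
    - {"grip": 0, "translation": [30, -28, 0], "rotation": [0, 0, 0]}
    - {"grip": 0, "translation": [30, -30, 0], "rotation": [0, 0, 0]}
    - {"grip": 0, "translation": [30, -30, 0], "rotation": [0, 0, 0]}
    - {"grip": 0, "translation": [30, -30, 0], "rotation": [0, 0, 0]}
    - {"grip": 0, "translation": [30, -30, 0], "rotation": [0, 0, 0]}
    - {"grip": 0, "translation": [30, -30, 0], "rotation": [0, 0, 0]}
    - {"grip": 0, "translation": [20, -35, 0], "rotation": [0, 0, 0]}

```text
clock: 1.35
ee_pos: [0.3789, -0.3762, 0.3466]
tcp_rot: [3.142, -0.001, 0.0]
force: [0.7, -0.4, -0.4]
gripper_width: 0.015
```

```bash
python3 -c "
from h import *; st()"
```

```text
t 1.35 p [ 378.9 -376.2  346.6] rpy [ 1.8e+02 -4.0e-02  1.0e-02] F [ 0.7 -0.4 -0.4] w 15.0
```

Request:
apply_moves:
  rows:
    - {"grip": 0, "translation": [20, -30, 0], "rotation": [0, 0, 0]}
    - {"grip": 0, "translation": [10, -35, 0], "rotation": [0, 0, 0]}
    - {"grip": 0, "translation": [0, -35, 0], "rotation": [0, 0, 0]}
    - {"grip": 0, "translation": [0, -30, 0], "rotation": [0, 0, 0]}
    - {"grip": 0, "translation": [0, 0, 0], "rotation": [0, 0, 0]}
    - {"grip": 0, "translation": [0, 0, 0], "rotation": [0, 0, 0]}

```text
clock: 1.85
ee_pos: [0.4075, -0.2466, 0.3475]
tcp_rot: [3.14, -0.001, 0.002]
force: [-0.1, -0.3, 0.1]
gripper_width: 0.0004
```

```bash
python3 - <<'E'
from h import *
st(); f=cam("wrist"); cv2.imwrite("pics/w1.png",f["color"][:,:,::-1]); print(-f["R"].T@f["t"])
for p in [(-.05,.05),(-.05,-.05),(.05,-.05)]:
    print(proj(f,[.5442+p[0],-.2093+p[1],.012],True),proj(f,[.5442+p[0],-.2093+p[1],.084],True))
E
```

```text
t 1.85 p [ 407.5 -246.6  347.5] rpy [ 1.7993e+02 -7.0000e-02  1.4000e-01] F [-0.1 -0.3  0.1] w 0.4
[ 0.48813685 -0.24656538  0.54480098]
[258.88774278 123.60577209] [249.50760164 123.26736163]
[329.22792092 122.7913781 ] [330.64123221 122.14229121]
[329.50026961  54.00659864] [330.94262552  42.97508185]
```

View pics/w1.png

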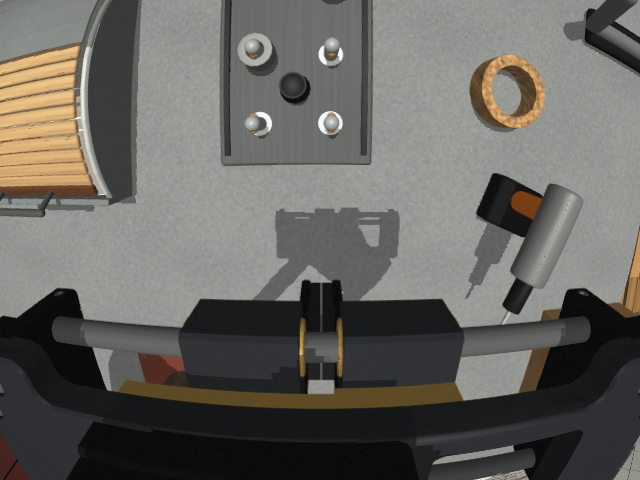

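Request:
apply_moves:
  rows:
    - {"grip": 0, "translation": [-5, -30, 0], "rotation": [0, 0, 0]}
    - {"grip": 0, "translation": [-5, -40, 0], "rotation": [0, 0, 0]}
    - {"grip": 0, "translation": [-5, -40, 0], "rotation": [0, 0, 0]}
    - {"grip": 0, "translation": [-5, -40, 0], "rotation": [0, 0, 0]}
    - {"grip": 0, "translation": [-5, -40, 0], "rotation": [0, 0, 0]}
    - {"grip": 0, "translation": [-5, -40, 0], "rotation": [0, 0, 0]}
    - {"grip": 0, "translation": [-5, -40, 0], "rotation": [0, 0, 0]}
    - {"grip": 0, "translation": [-5, -40, 0], "rotation": [0, 0, 0]}
    - {"grip": 0, "translation": [-5, -40, 0], "rotation": [0, 0, 0]}
    - {"grip": 0, "translation": [-5, -40, 0], "rotation": [0, 0, 0]}
    - {"grip": 0, "translation": [-5, -30, 0], "rotation": [0, 0, 0]}
    - {"grip": 0, "translation": [0, -20, 0], "rotation": [0, 0, 0]}

```text
clock: 2.9
ee_pos: [0.3521, 0.1943, 0.347]
tcp_rot: [-3.141, -0.0, 0.001]
force: [1.2, 0.9, 1.0]
gripper_width: 0.0003
```

Request:
apply_moves:
  rows:
    - {"grip": 0, "translation": [0, -20, 0], "rotation": [0, 0, 0]}
    - {"grip": 0, "translation": [0, 0, 0], "rotation": [0, 0, 0]}

```text
clock: 3.07
ee_pos: [0.3528, 0.2143, 0.3465]
tcp_rot: [-3.141, 0.001, 0.002]
force: [0.2, -0.4, -0.9]
gripper_width: 0.0002
```

```bash
python3 - <<'E'
from h import *
st(); f=cam("wrist"); cv2.imwrite("pics/w2.png",f["color"][:,:,::-1])
E
```

```text
t 3.07 p [352.8 214.3 346.5] rpy [-1.7996e+02  5.0000e-02  9.0000e-02] F [ 0.2 -0.4 -0.9] w 0.2
```

View pics/w2.png

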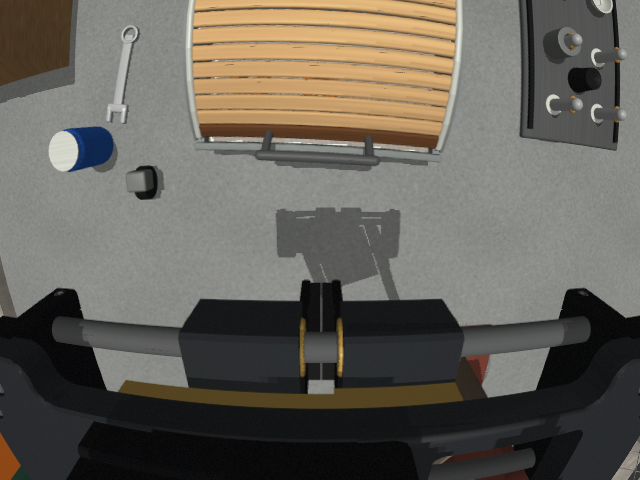

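```bash
python3 - <<'E'
from h import *
f=cam("wrist")
for uv in [(258,154),(377,160)]: print(onz(f,*uv,.123,True))
crop(f,"w2c",180,100,480,200,2.6)
E
```

```text
[0.40307711 0.28337501 0.123     ]
[0.39625101 0.14820523 0.123     ]
```

View pics/w2c.png

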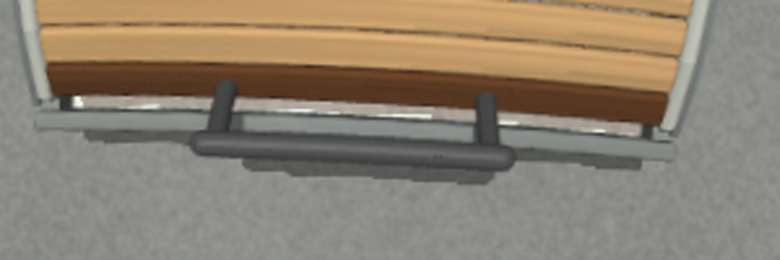

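Request:
apply_moves:
  rows:
    - {"grip": 0, "translation": [0, 0, 30], "rotation": [0, 0, 0]}
    - {"grip": 0, "translation": [0, 0, 40], "rotation": [0, 0, 0]}
    - {"grip": 0, "translation": [0, 0, 40], "rotation": [0, 0, 0]}
    - {"grip": 0, "translation": [0, 0, 40], "rotation": [0, 0, 0]}
    - {"grip": 0, "translation": [0, 0, 40], "rotation": [0, 0, 0]}
    - {"grip": 0, "translation": [0, 0, 30], "rotation": [0, 0, 0]}
    - {"grip": 0, "translation": [0, 0, 15], "rotation": [0, 0, 0]}
    - {"grip": 0, "translation": [0, 0, 0], "rotation": [0, 0, 0]}
    - {"grip": 0, "translation": [12, 0, 0], "rotation": [0, 0, 0]}
    - {"grip": 0, "translation": [10, 0, 0], "rotation": [0, 0, 0]}
    - {"grip": 0, "translation": [0, 0, 0], "rotation": [0, 0, 0]}

```text
clock: 4.08
ee_pos: [0.3776, 0.2119, 0.1138]
tcp_rot: [-3.141, -0.004, -0.002]
force: [0.6, -0.1, 1.1]
gripper_width: 0.0006
```

```bash
python3 - <<'E'
from h import *
st(); f=cam("wrist"); cv2.imwrite("pics/w3.png",f["color"][:,:,::-1])
E
```

```text
t 4.08 p [377.6 211.9 113.8] rpy [-1.7995e+02 -2.2000e-01 -1.4000e-01] F [ 0.6 -0.1  1.1] w 0.6
```

View pics/w3.png

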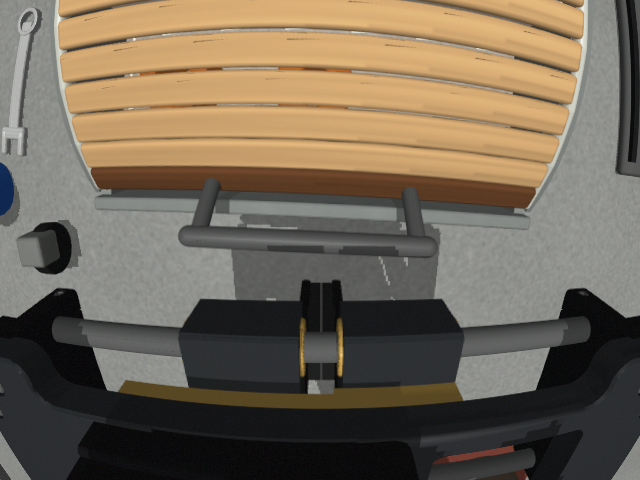

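Request:
apply_moves:
  rows:
    - {"grip": 0, "translation": [8, 0, 0], "rotation": [0, 0, 0]}
    - {"grip": 0, "translation": [12, 1, -8], "rotation": [0, 0, 0]}
    - {"grip": 0, "translation": [14, 1, -9], "rotation": [0, 0, 0]}
    - {"grip": 0, "translation": [17, 1, -9], "rotation": [0, 0, 0]}
    - {"grip": 0, "translation": [18, 1, -8], "rotation": [0, 0, 0]}
    - {"grip": 0, "translation": [18, 1, -7], "rotation": [0, 0, 0]}
    - {"grip": 0, "translation": [19, 1, -5], "rotation": [0, 0, 0]}
    - {"grip": 0, "translation": [19, 1, -4], "rotation": [0, 0, 0]}
    - {"grip": 0, "translation": [19, 1, -3], "rotation": [0, 0, 0]}
    - {"grip": 0, "translation": [15, 1, -1], "rotation": [0, 0, 0]}
    - {"grip": 0, "translation": [14, 1, 0], "rotation": [0, 0, 0]}
    - {"grip": 0, "translation": [10, 0, 0], "rotation": [0, 0, 0]}

```text
clock: 5.13
ee_pos: [0.5589, 0.202, 0.1664]
tcp_rot: [-3.142, -0.001, -0.001]
force: [0.1, -0.2, 0.3]
gripper_width: 0.0007
```

```bash
python3 - <<'E'
from h import *
st(); f=cam("wrist"); cv2.imwrite("pics/w4.png",f["color"][:,:,::-1])
E
```

```text
t 5.13 p [558.9 202.  166.4] rpy [-1.8e+02 -6.0e-02 -4.0e-02] F [ 0.1 -0.2  0.3] w 0.7
```

View pics/w4.png

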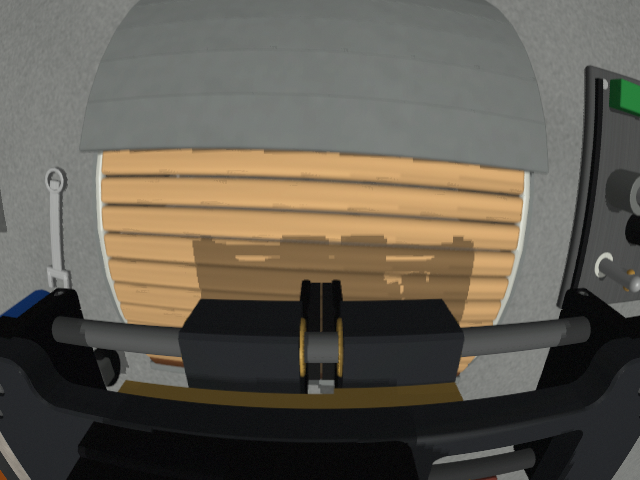

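```bash
python3 - <<'E'
from h import *
f=cam("side"); crop(f,"s5",290,110,490,310,4)
f=cam("top"); crop(f,"t5",190,150,390,310,4)
E
```

```text
(no output)
```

View pics/s5.png

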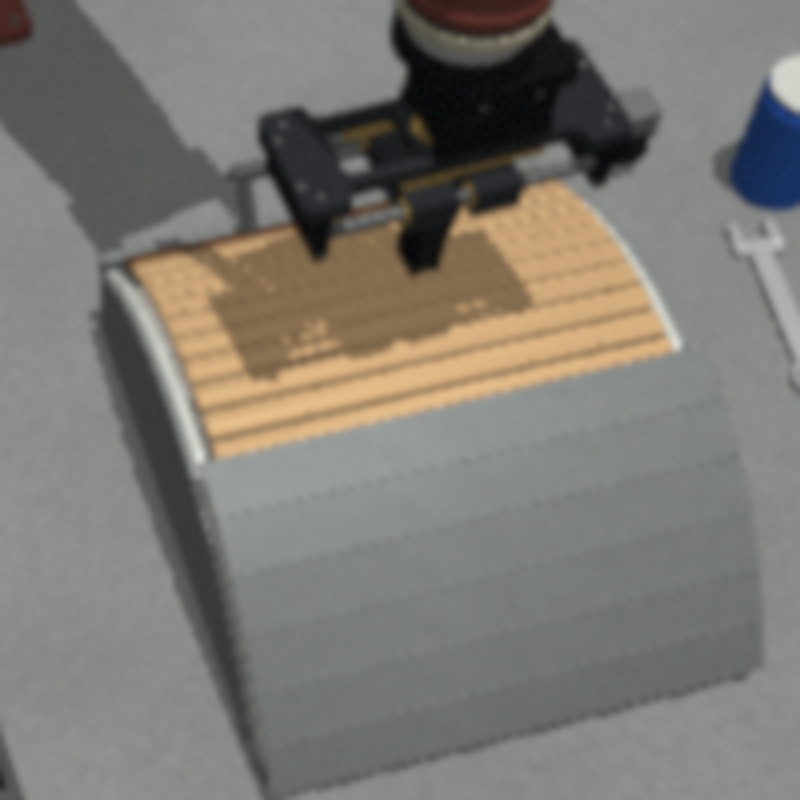

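View pics/t5.png

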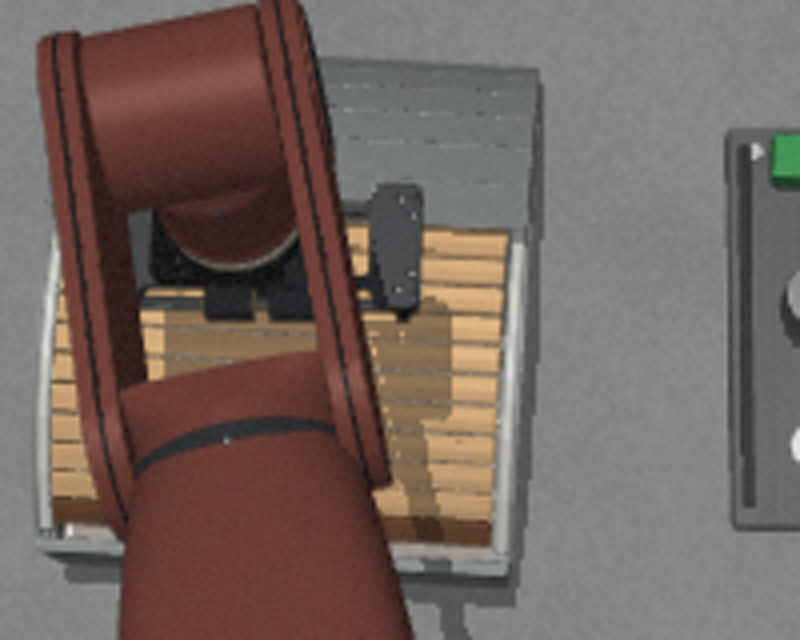

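Request:
apply_moves:
  rows:
    - {"grip": 0, "translation": [0, 0, -35], "rotation": [0, 0, 0]}
    - {"grip": 0, "translation": [-30, 0, 0], "rotation": [0, 0, 0]}
    - {"grip": 0, "translation": [-40, -2, 0], "rotation": [0, 0, 0]}
    - {"grip": 0, "translation": [-40, -3, 0], "rotation": [0, 0, 0]}
    - {"grip": 0, "translation": [-40, -3, 0], "rotation": [0, 0, 0]}
    - {"grip": 0, "translation": [-40, -2, 0], "rotation": [0, 0, 0]}
    - {"grip": 0, "translation": [-20, 0, 0], "rotation": [0, 0, 0]}
    - {"grip": 0, "translation": [0, 0, 20], "rotation": [0, 0, 0]}
    - {"grip": 0, "translation": [0, 0, 35], "rotation": [0, 0, 0]}
    - {"grip": 0, "translation": [0, 0, 35], "rotation": [0, 0, 0]}
    - {"grip": 0, "translation": [0, 0, 12], "rotation": [0, 0, 0]}
    - {"grip": 0, "translation": [0, 0, 0], "rotation": [0, 0, 0]}

```text
clock: 6.28
ee_pos: [0.3432, 0.2112, 0.0951]
tcp_rot: [3.139, 0.007, 0.0]
force: [0.0, -0.5, -0.2]
gripper_width: 0.0005
```

```bash
python3 - <<'E'
from h import *
st(); f=cam("wrist"); cv2.imwrite("pics/w5.png",f["color"][:,:,::-1])
E
```

```text
t 6.28 p [343.2 211.2  95.1] rpy [1.7986e+02 3.9000e-01 2.0000e-02] F [ 0.  -0.5 -0.2] w 0.5
```

View pics/w5.png

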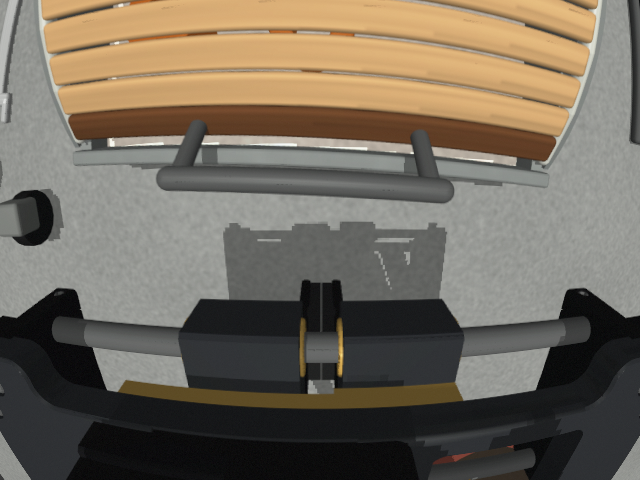

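```bash
python3 - <<'E'
from h import *
f=cam("wrist")
for z in(.121,.127,.133): print(onz(f,162,178,z,True),onz(f,450,190,z,True))
E
```

```text
[0.40365185 0.2905035  0.121     ] [0.39712004 0.14782315 0.121     ]
[0.40444707 0.28777513 0.127     ] [0.39814136 0.1500336  0.127     ]
[0.40524229 0.28504675 0.133     ] [0.39916267 0.15224404 0.133     ]
```

Request:
apply_moves:
  rows:
    - {"grip": 0, "translation": [20, 0, 0], "rotation": [0, 0, 0]}
    - {"grip": 0, "translation": [15, 0, 0], "rotation": [0, 0, 0]}
    - {"grip": 0, "translation": [8, 0, 0], "rotation": [0, 0, 0]}
    - {"grip": 0, "translation": [8, 0, 0], "rotation": [0, 0, 0]}
    - {"grip": 0, "translation": [8, 0, -4], "rotation": [0, 0, 0]}
    - {"grip": 0, "translation": [0, 0, 0], "rotation": [0, 0, 0]}

```text
clock: 6.88
ee_pos: [0.4082, 0.2126, 0.1044]
tcp_rot: [-3.141, -0.002, -0.001]
force: [-0.0, -0.3, -0.8]
gripper_width: 0.0002
```

```bash
python3 - <<'E'
from h import *
st(); f=cam("wrist"); cv2.imwrite("pics/w6.png",f["color"][:,:,::-1])
E
```

```text
t 6.88 p [408.2 212.6 104.4] rpy [-1.7996e+02 -1.4000e-01 -4.0000e-02] F [-0.  -0.3 -0.8] w 0.2
```

View pics/w6.png

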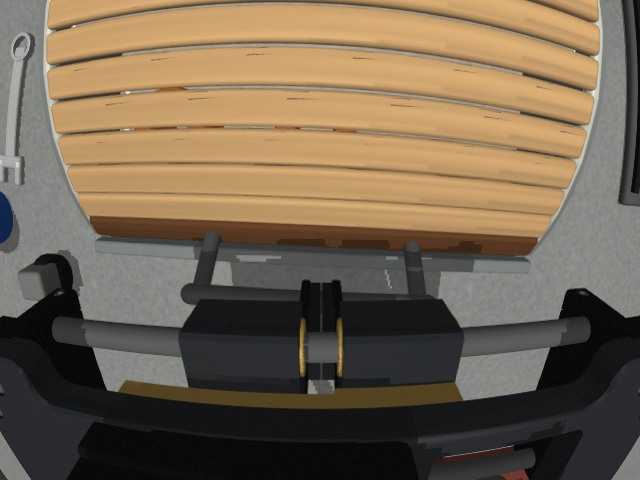

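```bash
python3 - <<'E'
from h import *
f=cam("wrist")
for z in(.121,.127,.137): print(onz(f,187,293,z,True),onz(f,437,297,z,True))
print(proj(f,[.408,.2126,.1044],True))
crop(f,"w6c",170,220,450,400,2.8)
f=cam("side"); crop(f,"s6",330,110,470,210,5)
E
```

```text
[0.40005072 0.28705244 0.121     ] [0.39794818 0.14718482 0.121     ]
[0.40297375 0.28455004 0.127     ] [0.40094126 0.14934201 0.127     ]
[0.40784548 0.28037937 0.137     ] [0.40592973 0.15293732 0.137     ]
[319.6610127 270.2154863]
```

View pics/s6.png

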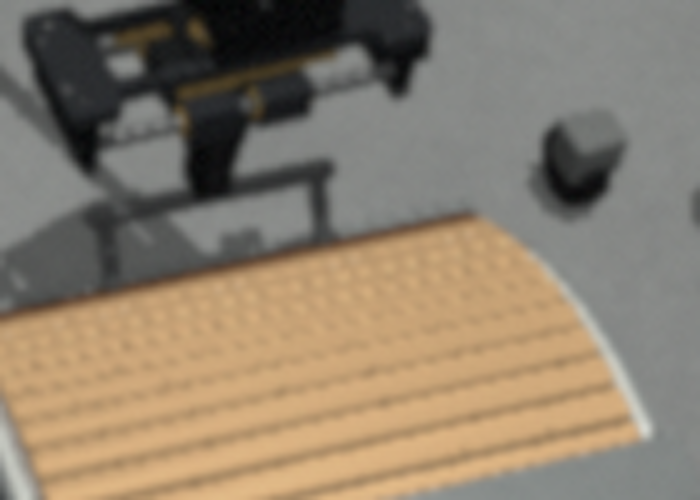

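View pics/w6c.png

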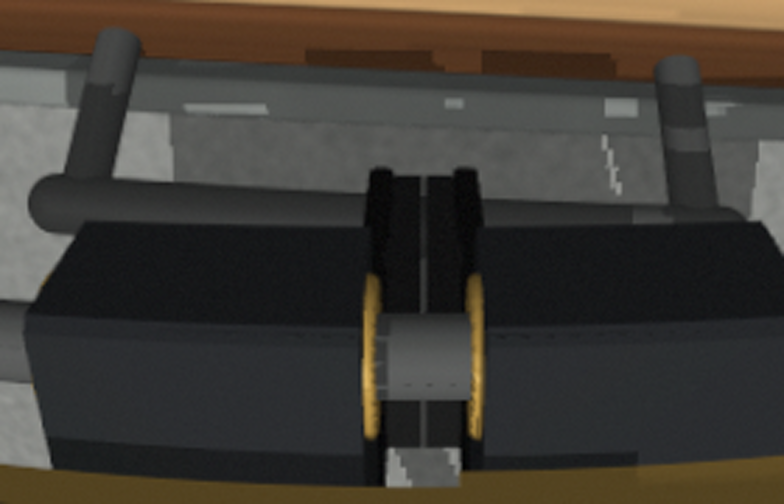

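```bash
python3 - <<'E'
from h import *
f=cam("wrist");S=cam("side")
p,R=axes()
for d in [(0,0,0),(.0095,0,0),(-.0095,0,0),(.0095,0,-.02),(0.0095,0.012,0),(0,0,-.0187),(0,0.0435,0)]:
    X=p+R@np.array(d); print(d,proj(f,X,True).round(1),proj(S,X).round(1))
o=-f["R"].T@f["t"]; print("cam in tool",R.T@(o-p), "opt axis in tool", R.T@f["R"][2])
print(proj(S,[.4,.2165,.125]))
E
```

```text
(0, 0, 0) [319.8 271.4] [368.9 156.7]
(0.0095, 0, 0) [319.8 255.9] [370.2 159.2]
(-0.0095, 0, 0) [319.8 286.4] [367.6 154.3]
(0.0095, 0, -0.02) [319.7 269.1] [370.9 154.1]
(0.0095, 0.012, 0) [341.  255.8] [366.1 160.3]
(0, 0, -0.0187) [319.7 284.9] [369.6 151.9]
(0, 0.0435, 0) [394.6 271. ] [353.9 160.6]
cam in tool [ 0.08107897  0.00049344 -0.19750251] opt axis in tool [-2.96577641e-01  2.88525318e-04  9.55008701e-01]
[370.31441034 149.11541955]
```

```bash
python3 - <<'E'
from h import *
from scipy.optimize import least_squares
f=cam("wrist"); p,R=axes()
for y in(.0435,.04335,.0465):
  q=least_squares(lambda a: proj(f,p+R@np.array([a[0],y,a[1]]),True)-np.array([319.8+88.5,282]),[0,0]); print(y,q.x)
im=cv2.imread("pics/wrist0.png"); cv2.imwrite("pics/w0c.png",cv2.resize(im[260:400,180:480],None,fx=2.6,fy=2.6))
E
```

```text
0.0435 [ 0.00768306 -0.03361596]
0.04335 [ 0.00793822 -0.03418664]
0.0465 [ 0.00257994 -0.02220237]
```

View pics/w0c.png

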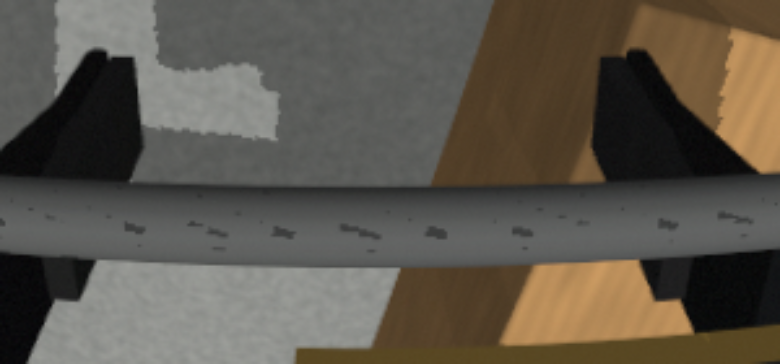

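```bash
python3 - <<'E'
from h import *
S=cam("side")
for dz in (0,.01,.02,.03,.04):
  for dx in (-.0095,.0095): print(dz,dx,proj(S,[.5589+dx,.202,.1664+dz]).round(1))
crop(S,"x",0,0,10,10,1)
E
python3 -c "
import cv2
im=cv2.imread('pics/s5.png'); cv2.imwrite('pics/s5c.png',cv2.resize(im[150:300,350:550],None,fx=4,fy=4))"
```

```text
0 -0.0095 [389.6 181.5]
0 0.0095 [392.8 187.4]
0.01 -0.0095 [390.2 178.9]
0.01 0.0095 [393.3 184.7]
0.02 -0.0095 [390.7 176.2]
0.02 0.0095 [393.9 182. ]
0.03 -0.0095 [391.3 173.4]
0.03 0.0095 [394.5 179.3]
0.04 -0.0095 [391.9 170.6]
0.04 0.0095 [395.1 176.5]
```

View pics/s5c.png

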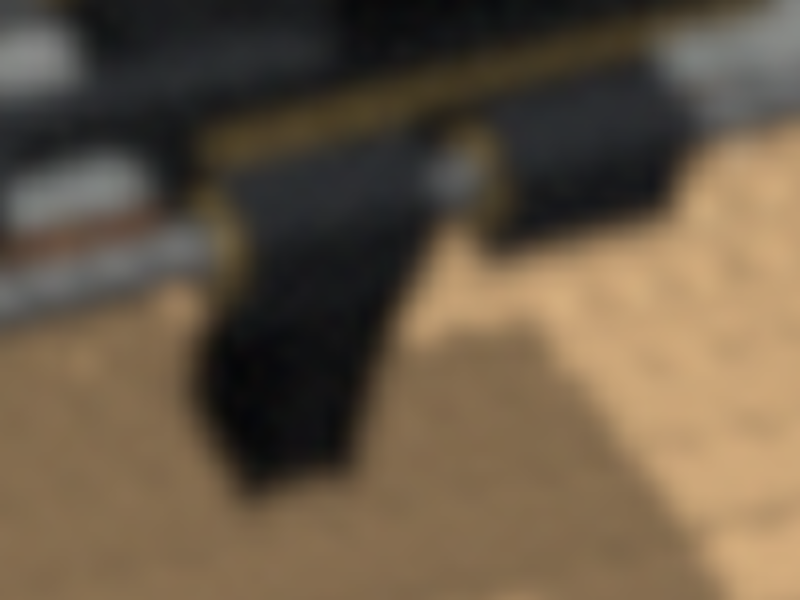

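Request:
apply_moves:
  rows:
    - {"grip": 0, "translation": [0, 0, -30], "rotation": [0, 0, 0]}
    - {"grip": 0, "translation": [-25, 0, 0], "rotation": [0, 0, 0]}
    - {"grip": 0, "translation": [-40, 0, 0], "rotation": [0, 0, 0]}
    - {"grip": 0, "translation": [0, 0, 0], "rotation": [0, 0, 0]}
    - {"grip": 0, "translation": [0, 0, 35], "rotation": [0, 0, 0]}
    - {"grip": 0, "translation": [0, 0, 35], "rotation": [0, 0, 0]}
    - {"grip": 0, "translation": [0, 0, 25], "rotation": [0, 0, 0]}
    - {"grip": 0, "translation": [0, 0, 0], "rotation": [0, 0, 0]}
    - {"grip": 0, "translation": [0, 0, 0], "rotation": [0, 0, 0]}

```text
clock: 7.98
ee_pos: [0.3397, 0.2119, 0.037]
tcp_rot: [3.14, 0.004, -0.0]
force: [0.5, -0.1, 0.1]
gripper_width: 0.0004
```

```bash
python3 - <<'E'
from h import *
st(); f=cam("wrist"); cv2.imwrite("pics/w7.png",f["color"][:,:,::-1])
f=cam("side"); crop(f,"s7",330,100,470,210,5)
E
```

```text
t 7.98 p [339.7 211.9  37. ] rpy [179.92   0.21  -0.  ] F [ 0.5 -0.1  0.1] w 0.4
```

View pics/w7.png

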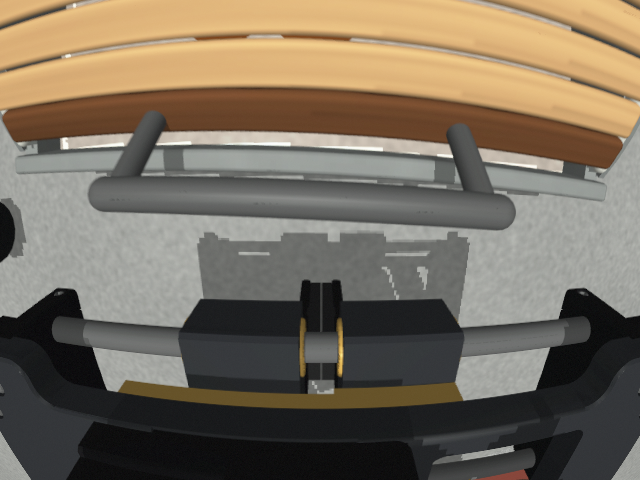

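View pics/s7.png

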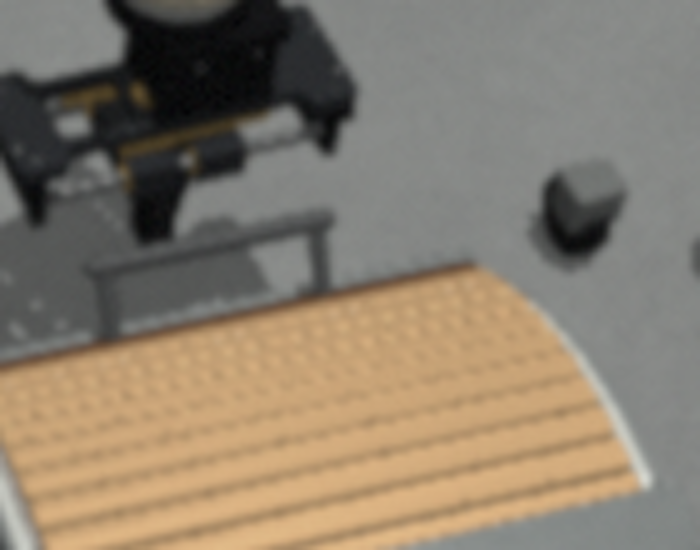

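Request:
apply_moves:
  rows:
    - {"grip": 0, "translation": [0, 0, 15], "rotation": [0, 0, 0]}
    - {"grip": 0, "translation": [0, 0, 15], "rotation": [0, 0, 0]}
    - {"grip": 0, "translation": [0, 0, 0], "rotation": [0, 0, 0]}
    - {"grip": 0, "translation": [0, 0, 0], "rotation": [0, 0, 0]}

```text
clock: 8.42
ee_pos: [0.342, 0.2126, 0.009]
tcp_rot: [-3.141, -0.001, -0.0]
force: [0.4, 0.7, 0.5]
gripper_width: 0.0003
```

Request:
apply_moves:
  rows:
    - {"grip": 0, "translation": [0, 0, 5], "rotation": [0, 0, 0]}
    - {"grip": 0, "translation": [0, 0, 3], "rotation": [0, 0, 0]}
    - {"grip": 0, "translation": [0, 0, 0], "rotation": [0, 0, 0]}
    - {"grip": 0, "translation": [0, 0, 0], "rotation": [0, 0, 0]}

```text
clock: 8.75
ee_pos: [0.3414, 0.2125, 0.0001]
tcp_rot: [-3.141, -0.0, -0.0]
force: [1.0, -0.1, -0.4]
gripper_width: 0.0004
```

```bash
python3 - <<'E'
from h import *
st(); f=cam("side"); crop(f,"s8",330,80,430,190,6)
E
```

```text
t 8.75 p [3.414e+02 2.125e+02 1.000e-01] rpy [-1.7999e+02 -1.0000e-02 -1.0000e-02] F [ 1.  -0.1 -0.4] w 0.4
```

View pics/s8.png

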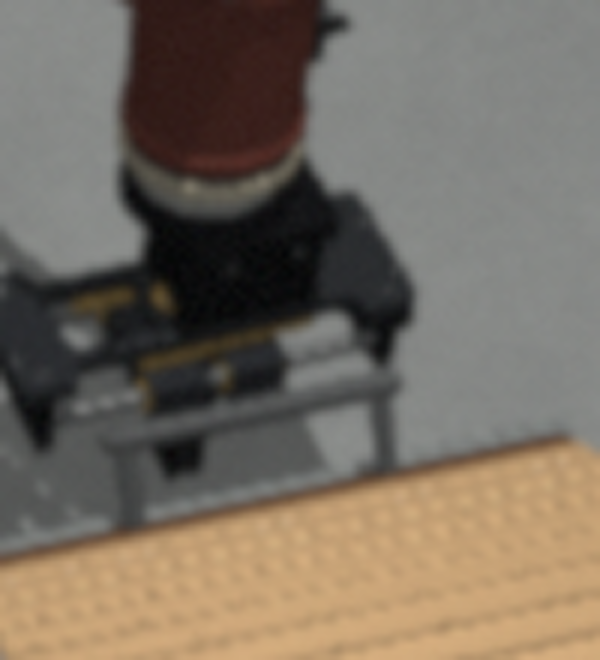

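Request:
apply_moves:
  rows:
    - {"grip": 0, "translation": [0, 0, 8], "rotation": [0, 0, 0]}
    - {"grip": 0, "translation": [0, 0, 8], "rotation": [0, 0, 0]}
    - {"grip": 0, "translation": [0, 0, 4], "rotation": [0, 0, 0]}
    - {"grip": 0, "translation": [0, 0, 0], "rotation": [0, 0, 0]}
    - {"grip": 0, "translation": [0, 0, 0], "rotation": [0, 0, 0]}

```text
clock: 9.22
ee_pos: [0.3406, 0.2121, -0.0208]
tcp_rot: [3.141, 0.002, -0.0]
force: [0.1, -0.1, 0.4]
gripper_width: 0.0004
```

Request:
apply_moves:
  rows:
    - {"grip": 0, "translation": [0, 0, 3], "rotation": [0, 0, 0]}
    - {"grip": 0, "translation": [0, 0, 2], "rotation": [0, 0, 0]}
    - {"grip": 0, "translation": [0, 0, 0], "rotation": [0, 0, 0]}
    - {"grip": 0, "translation": [0, 0, 0], "rotation": [0, 0, 0]}

```text
clock: 9.55
ee_pos: [0.3412, 0.2124, -0.0252]
tcp_rot: [3.142, 0.0, -0.0]
force: [-1.2, 0.7, 0.8]
gripper_width: 0.0006
```

Request:
apply_moves:
  rows:
    - {"grip": 0, "translation": [0, 0, 2], "rotation": [0, 0, 0]}
    - {"grip": 0, "translation": [0, 0, 1], "rotation": [0, 0, 0]}
    - {"grip": 0, "translation": [0, 0, 0], "rotation": [0, 0, 0]}
    - {"grip": 0, "translation": [0, 0, 0], "rotation": [0, 0, 0]}

```text
clock: 9.88
ee_pos: [0.3412, 0.2124, -0.0282]
tcp_rot: [3.142, 0.0, -0.0]
force: [0.9, 1.0, 0.0]
gripper_width: 0.0001
```

Request:
apply_moves:
  rows:
    - {"grip": 0, "translation": [0, 0, 2], "rotation": [0, 0, 0]}
    - {"grip": 0, "translation": [0, 0, 1], "rotation": [0, 0, 0]}
    - {"grip": 0, "translation": [0, 0, 0], "rotation": [0, 0, 0]}
    - {"grip": 0, "translation": [0, 0, 0], "rotation": [0, 0, 0]}

```text
clock: 10.22
ee_pos: [0.3411, 0.2123, -0.0313]
tcp_rot: [3.142, 0.0, -0.0]
force: [-0.5, 0.5, 0.2]
gripper_width: 0.0002
```

Request:
apply_moves:
  rows:
    - {"grip": 0, "translation": [0, 0, 2], "rotation": [0, 0, 0]}
    - {"grip": 0, "translation": [0, 0, 0], "rotation": [0, 0, 0]}
    - {"grip": 0, "translation": [0, 0, 0], "rotation": [0, 0, 0]}

```text
clock: 10.47
ee_pos: [0.3411, 0.2123, -0.0333]
tcp_rot: [3.142, 0.0, -0.0]
force: [0.3, 0.1, -1.5]
gripper_width: 0.0007
```

Request:
apply_moves:
  rows:
    - {"grip": 0, "translation": [0, 0, 2], "rotation": [0, 0, 0]}
    - {"grip": 0, "translation": [0, 0, 0], "rotation": [0, 0, 0]}
    - {"grip": 0, "translation": [0, 0, 0], "rotation": [0, 0, 0]}

```text
clock: 10.72
ee_pos: [0.3412, 0.2124, -0.0352]
tcp_rot: [3.142, 0.0, -0.0]
force: [-0.2, -0.1, -0.3]
gripper_width: 0.0007
```

Request:
apply_moves:
  rows:
    - {"grip": 0, "translation": [0, 0, 2], "rotation": [0, 0, 0]}
    - {"grip": 0, "translation": [0, 0, 0], "rotation": [0, 0, 0]}
    - {"grip": 0, "translation": [0, 0, 0], "rotation": [0, 0, 0]}

```text
clock: 10.97
ee_pos: [0.3413, 0.2124, -0.0354]
tcp_rot: [3.141, 0.001, 0.0]
force: [-9.9, -4.8, 24.9]
gripper_width: 0.0004
```

Request:
apply_moves:
  rows:
    - {"grip": 0, "translation": [0, 0, 2], "rotation": [0, 0, 0]}
    - {"grip": 0, "translation": [0, 0, 0], "rotation": [0, 0, 0]}
    - {"grip": 0, "translation": [0, 0, 0], "rotation": [0, 0, 0]}

```text
clock: 11.22
ee_pos: [0.3413, 0.2124, -0.0356]
tcp_rot: [3.14, 0.003, 0.001]
force: [-19.0, -8.7, 52.3]
gripper_width: 0.0003
```

```bash
python3 - <<'E'
from h import *
st(); f=cam("side"); crop(f,"s9",330,80,430,190,6); f=cam("wrist"); crop(f,"w9",170,200,470,400,2.6)
E
```

```text
t 11.22 p [341.3 212.4 -35.6] rpy [1.7991e+02 1.5000e-01 3.0000e-02] F [-19.   -8.7  52.3] w 0.3
```

View pics/s9.png

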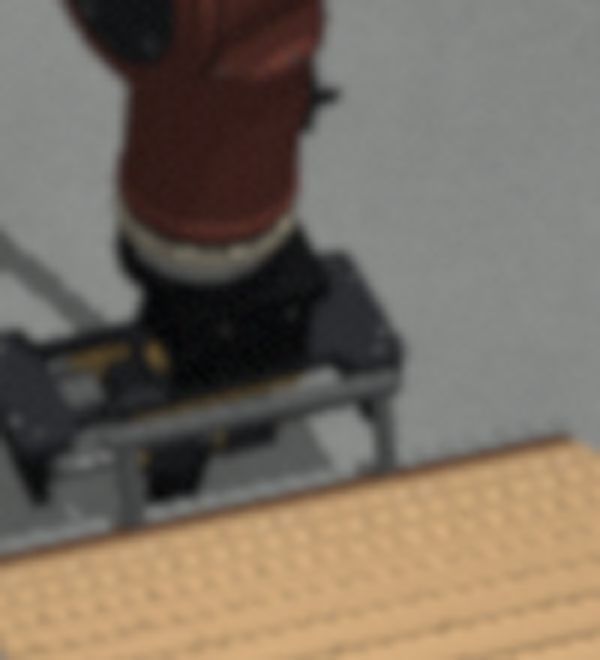

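View pics/w9.png

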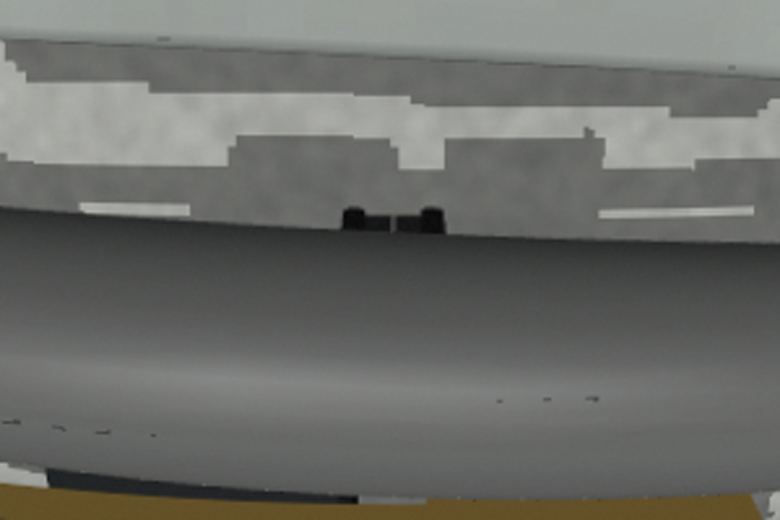

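Request:
apply_moves:
  rows:
    - {"grip": 0, "translation": [0, 0, -10], "rotation": [0, 0, 0]}
    - {"grip": 0, "translation": [0, 0, -30], "rotation": [0, 0, 0]}
    - {"grip": 0, "translation": [0, 0, -40], "rotation": [0, 0, 0]}
    - {"grip": 0, "translation": [0, 0, -28], "rotation": [0, 0, 0]}
    - {"grip": 0, "translation": [0, 0, 0], "rotation": [0, 0, 0]}
    - {"grip": 0, "translation": [20, 0, 0], "rotation": [0, 0, 0]}
    - {"grip": 0, "translation": [15, 0, 0], "rotation": [0, 0, 0]}
    - {"grip": 0, "translation": [10, 0, -3], "rotation": [0, 0, 0]}
    - {"grip": 0, "translation": [10, 0, -5], "rotation": [0, 0, 0]}
    - {"grip": 0, "translation": [0, 0, 0], "rotation": [0, 0, 0]}

```text
clock: 12.15
ee_pos: [0.3974, 0.2123, 0.0773]
tcp_rot: [3.141, 0.0, -0.001]
force: [-0.2, 0.1, -0.2]
gripper_width: 0.0004
```

```bash
python3 - <<'E'
from h import *
st(); f=cam("wrist"); cv2.imwrite("pics/w10.png",f["color"][:,:,::-1])
E
```

```text
t 12.15 p [397.4 212.3  77.3] rpy [ 1.7999e+02  1.0000e-02 -5.0000e-02] F [-0.2  0.1 -0.2] w 0.4
```

View pics/w10.png

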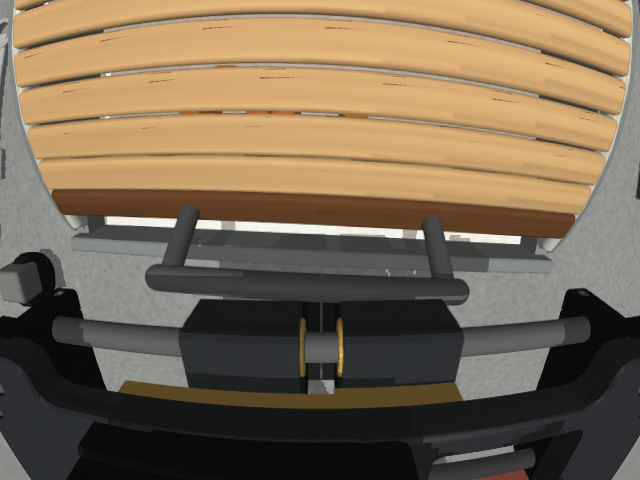

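Request:
apply_moves:
  rows:
    - {"grip": 0, "translation": [14, 1, -8], "rotation": [0, 0, 0]}
    - {"grip": 0, "translation": [15, 1, -8], "rotation": [0, 0, 0]}
    - {"grip": 0, "translation": [16, 1, -8], "rotation": [0, 0, 0]}
    - {"grip": 0, "translation": [17, 1, -7], "rotation": [0, 0, 0]}
    - {"grip": 0, "translation": [18, 1, -6], "rotation": [0, 0, 0]}
    - {"grip": 0, "translation": [18, 1, -4], "rotation": [0, 0, 0]}
    - {"grip": 0, "translation": [18, 1, -3], "rotation": [0, 0, 0]}
    - {"grip": 0, "translation": [18, 1, -2], "rotation": [0, 0, 0]}
    - {"grip": 0, "translation": [15, 1, 0], "rotation": [0, 0, 0]}
    - {"grip": 0, "translation": [12, 0, 0], "rotation": [0, 0, 0]}
    - {"grip": 0, "translation": [10, 0, 0], "rotation": [0, 0, 0]}
    - {"grip": 0, "translation": [0, 0, 0], "rotation": [0, 0, 0]}

```text
clock: 13.2
ee_pos: [0.5681, 0.2031, 0.1221]
tcp_rot: [3.141, 0.0, -0.001]
force: [-0.9, 0.1, 0.2]
gripper_width: 0.0005
```

```bash
python3 - <<'E'
from h import *
st(); f=cam("wrist"); cv2.imwrite("pics/w11.png",f["color"][:,:,::-1])
E
```

```text
t 13.2 p [568.1 203.1 122.1] rpy [ 1.7999e+02  0.0000e+00 -4.0000e-02] F [-0.9  0.1  0.2] w 0.5
```

View pics/w11.png

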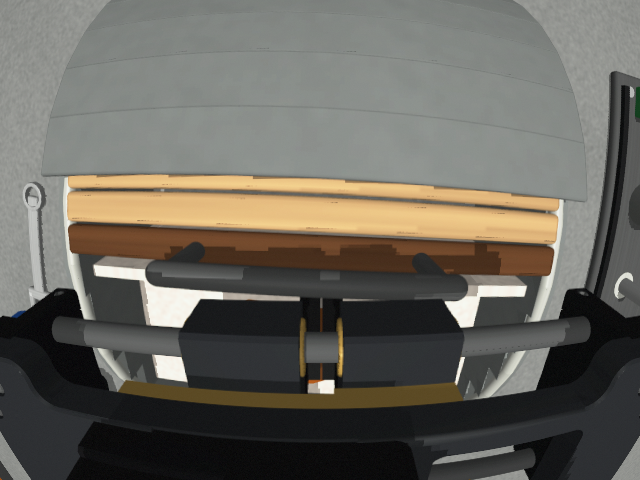

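Door nearly open. Push on in small steps to the stop.

Request:
apply_moves:
  rows:
    - {"grip": 0, "translation": [6, 0, 0], "rotation": [0, 0, 0]}
    - {"grip": 0, "translation": [6, 0, 0], "rotation": [0, 0, 0]}
    - {"grip": 0, "translation": [3, 0, 0], "rotation": [0, 0, 0]}
    - {"grip": 0, "translation": [0, 0, 0], "rotation": [0, 0, 0]}
    - {"grip": 0, "translation": [0, 0, 0], "rotation": [0, 0, 0]}

```text
clock: 13.67
ee_pos: [0.578, 0.2035, 0.122]
tcp_rot: [3.141, 0.009, 0.0]
force: [-14.2, -1.2, 5.7]
gripper_width: 0.0002
```

Request:
apply_moves:
  rows:
    - {"grip": 0, "translation": [3, 0, 0], "rotation": [0, 0, 0]}
    - {"grip": 0, "translation": [0, 0, 0], "rotation": [0, 0, 0]}
    - {"grip": 0, "translation": [0, 0, 0], "rotation": [0, 0, 0]}

```text
clock: 13.92
ee_pos: [0.5781, 0.2035, 0.122]
tcp_rot: [3.14, 0.015, 0.001]
force: [-24.1, -2.0, 13.5]
gripper_width: 0.0006
```

Request:
apply_moves:
  rows:
    - {"grip": 0, "translation": [3, 0, 0], "rotation": [0, 0, 0]}
    - {"grip": 0, "translation": [0, 0, 0], "rotation": [0, 0, 0]}
    - {"grip": 0, "translation": [0, 0, 0], "rotation": [0, 0, 0]}

```text
clock: 14.17
ee_pos: [0.5781, 0.2034, 0.1219]
tcp_rot: [3.139, 0.021, 0.001]
force: [-35.9, -4.0, 19.1]
gripper_width: -0.0001
```

Request:
apply_moves:
  rows:
    - {"grip": 0, "translation": [-15, 0, 0], "rotation": [0, 0, 0]}
    - {"grip": 0, "translation": [-30, 0, 0], "rotation": [0, 0, 0]}
    - {"grip": 40, "translation": [-35, 0, -20], "rotation": [0, 0, 0]}
    - {"grip": 80, "translation": [-35, 0, -35], "rotation": [0, 0, 0]}
    - {"grip": 80, "translation": [-35, 0, -35], "rotation": [0, 0, 0]}
    - {"grip": 80, "translation": [-25, 0, -20], "rotation": [0, 0, 0]}
    - {"grip": 80, "translation": [0, 0, 0], "rotation": [0, 0, 0]}
    - {"grip": 80, "translation": [0, 0, 0], "rotation": [0, 0, 0]}

```text
clock: 14.83
ee_pos: [0.425, 0.204, 0.224]
tcp_rot: [-3.14, -0.005, 0.001]
force: [0.9, 1.1, -0.3]
gripper_width: 0.0324
```

```bash
python3 - <<'E'
from h import *
st(); f=cam("wrist"); cv2.imwrite("pics/w12.png",f["color"][:,:,::-1])
f=cam("side"); crop(f,"s12",310,130,490,310,4)
E
```

```text
t 14.83 p [425. 204. 224.] rpy [-1.7992e+02 -3.1000e-01  5.0000e-02] F [ 0.9  1.1 -0.3] w 32.4
```

View pics/w12.png

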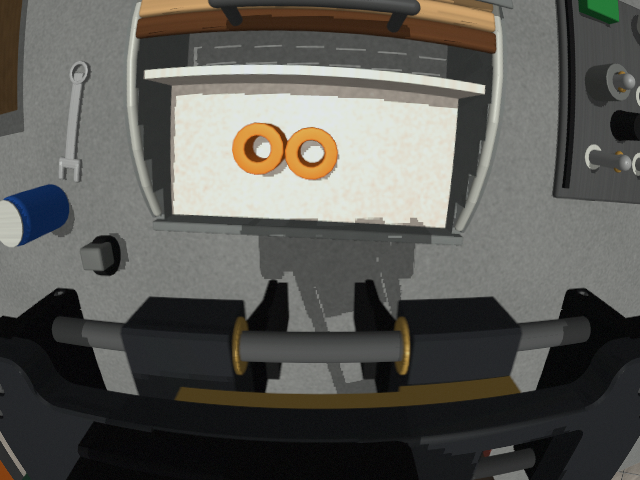

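View pics/s12.png

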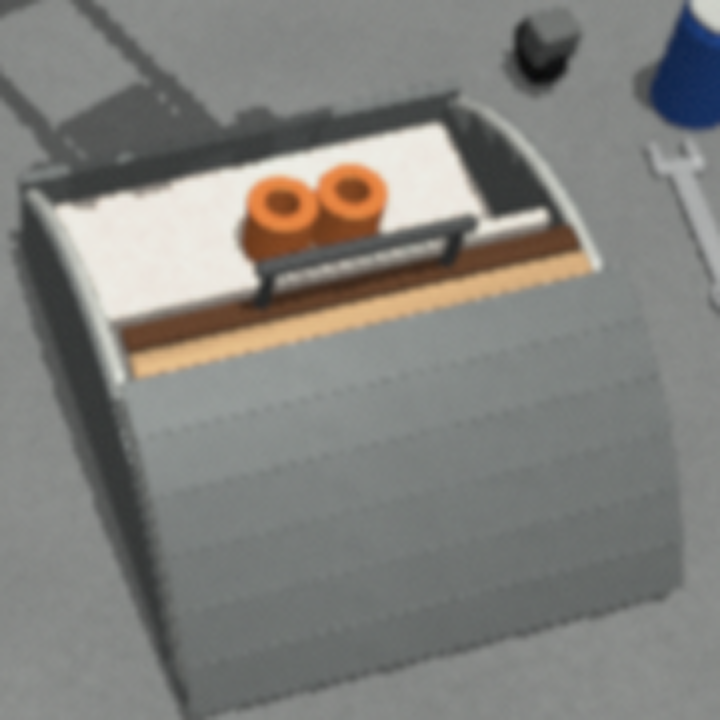

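```bash
python3 - <<'E'
from h import *
f=cam("wrist"); crop(f,"w12c",140,60,500,250,2.2)
c,s=np.cos(np.radians(-2.8)),np.sin(np.radians(-2.8))
m=cv2.inRange(cv2.cvtColor(f["color"],cv2.COLOR_RGB2HSV),(8,150,120),(20,255,255)); m[:90]=0;m[200:]=0
print(arm.sense()["q"])
E
```

```text
[ 2.78702377e-01 -1.78641797e-01  1.86863147e+00 -1.56534390e-04
  1.45302352e+00  1.84999349e+00]
```

View pics/w12c.png

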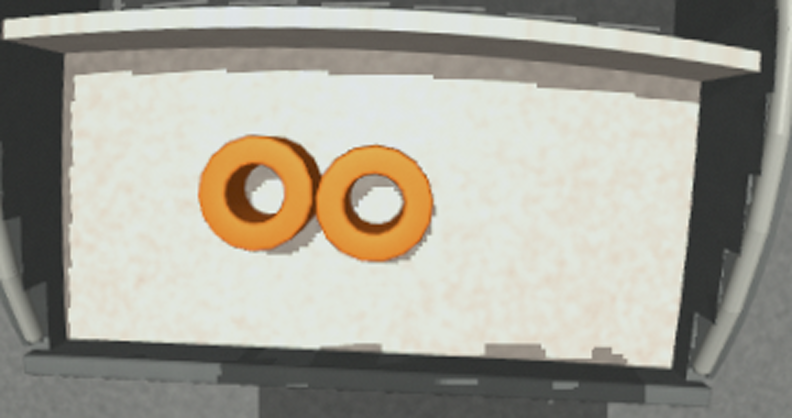

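```bash
cat >>h.py <<'E'
AX=np.array([.564,.2075]); YS=np.radians(-2.8)
def tostore(p):  # rel tray point
    c,s=np.cos(YS),np.sin(YS); T=AX+np.array([[c,-s],[s,c]])@np.array([-.0825,0]); return np.array([[c,s],[-s,c]])@(np.asarray(p)[:2]-T)
E
python3 - <<'E'
from h import *
f=cam("wrist")
for n,u,v,z in [("A",256.8,147.5,.091),("B",310.6,152.7,.091),("rearL",5,38,.112),("rearR",760,70,.112),("floorFL",70,338,.045),("floorFR",668,368,.045),("frontpanelL",28,352,.078),("fR",708,384,.078)]:
    if n[0]not in"AB": u=u/2.2+140;v=v/2.2+60
    X=onz(f,u,v,z,True); print(n,X.round(4),tostore(X).round(4))
E
```

```text
A [0.4874 0.2588 0.091 ] [0.0035 0.0475]
B [0.482  0.2114 0.091 ] [ 0.0005 -0.0002]
rearL [0.5568 0.3575 0.112 ] [0.068  0.1495]
rearR [0.5421 0.061  0.112 ] [ 0.0678 -0.1474]
floorFL [0.4175 0.3645 0.045 ] [-0.0715  0.1496]
floorFR [0.4018 0.0696 0.045 ] [-0.0727 -0.1456]
frontpanelL [0.4191 0.3726 0.078 ] [-0.0703  0.1578]
fR [0.4036 0.0609 0.078 ] [-0.0706 -0.1542]
```

Request:
apply_moves:
  rows:
    - {"grip": 80, "translation": [0, 0, 0], "rotation": [0, 0, -7]}
    - {"grip": 80, "translation": [0, 0, 0], "rotation": [0, 0, -7]}
    - {"grip": 80, "translation": [0, 0, 0], "rotation": [0, 0, -7]}
    - {"grip": 80, "translation": [0, 0, 0], "rotation": [0, 0, -7]}
    - {"grip": 80, "translation": [0, 0, 0], "rotation": [0, 0, -7]}
    - {"grip": 80, "translation": [0, 0, 0], "rotation": [0, 0, -7]}
    - {"grip": 80, "translation": [0, 0, 0], "rotation": [0, 0, -7]}
    - {"grip": 80, "translation": [0, 0, 0], "rotation": [0, 0, -7]}
    - {"grip": 80, "translation": [0, 0, 0], "rotation": [0, 0, -7]}
    - {"grip": 80, "translation": [0, 0, 0], "rotation": [0, 0, -7]}
    - {"grip": 80, "translation": [0, 0, 0], "rotation": [0, 0, -7]}
    - {"grip": 80, "translation": [0, 0, 0], "rotation": [0, 0, -7]}

```text
clock: 16.03
ee_pos: [0.4244, 0.203, 0.22]
tcp_rot: [-3.139, 0.001, 1.471]
force: [0.2, -0.6, -0.0]
gripper_width: 0.0802
```

Request:
apply_moves:
  rows:
    - {"grip": 80, "translation": [0, 0, 0], "rotation": [0, 0, -6]}
    - {"grip": 80, "translation": [0, 20, 0], "rotation": [0, 0, 0]}
    - {"grip": 80, "translation": [0, 27, 0], "rotation": [0, 0, 0]}
    - {"grip": 80, "translation": [0, 0, 0], "rotation": [0, 0, 0]}
    - {"grip": 80, "translation": [0, 0, 0], "rotation": [0, 0, 0]}

```text
clock: 16.45
ee_pos: [0.4716, 0.2028, 0.2196]
tcp_rot: [-3.138, 0.001, 1.569]
force: [-0.3, -0.0, 0.3]
gripper_width: 0.0798
```

```bash
python3 - <<'E'
from h import *
st(); print(arm.sense()["q"].round(3)); f=cam("wrist"); cv2.imwrite("pics/w13.png",f["color"][:,:,::-1])
E
```

```text
t 16.45 p [471.6 202.8 219.6] rpy [-1.7977e+02  6.0000e-02  8.9910e+01] F [-0.3 -0.   0.3] w 79.8
[ 0.252 -0.066  1.769  0.     1.443  0.254]
```

View pics/w13.png

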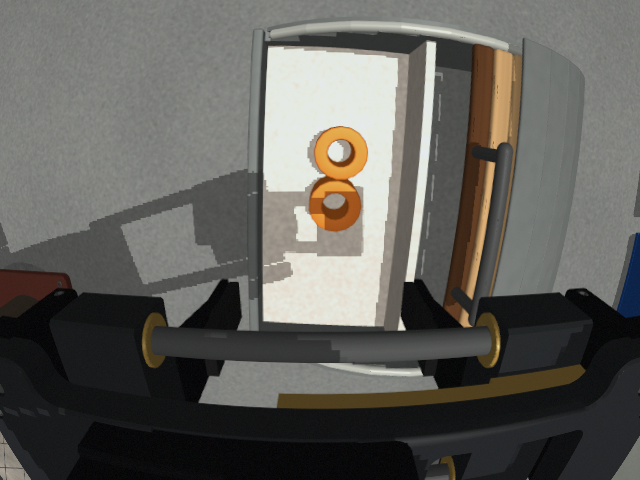

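```bash
python3 - <<'E'
from h import *
f=cam("wrist"); crop(f,"w13c",250,110,430,250,4.4)
for n,u,v in [("B",335.5,204),("A",341,153)]:
    X=onz(f,u,v,.091,True); print(n,X.round(4),tostore(X).round(4))
E
```

```text
B [0.4827 0.2152 0.091 ] [0.0009 0.0037]
A [0.4871 0.2609 0.091 ] [0.0031 0.0496]
```

View pics/w13c.png

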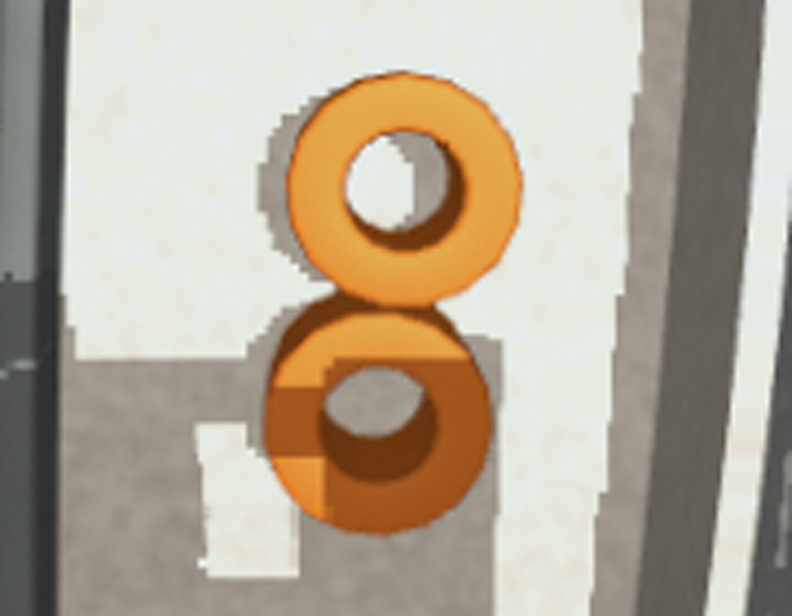

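```bash
python3 - <<'E'
from h import *
f=cam("wrist"); p,R=axes()
for x in(-.02,-.01,0,.01,.02):
    print(x,[ (int(-z*1000),proj(f,p+R@np.array([x,0,z]),True)[1].round(0)) for z in (-.035,-.07,-.08,-.09,-.1,-.11,-.12)])
E
```

```text
-0.02 [(35, np.float64(334.0)), (70, np.float64(377.0)), (80, np.float64(392.0)), (90, np.float64(409.0)), (100, np.float64(427.0)), (110, np.float64(447.0)), (120, np.float64(469.0))]
-0.01 [(35, np.float64(317.0)), (70, np.float64(358.0)), (80, np.float64(373.0)), (90, np.float64(389.0)), (100, np.float64(408.0)), (110, np.float64(428.0)), (120, np.float64(450.0))]
0 [(35, np.float64(300.0)), (70, np.float64(338.0)), (80, np.float64(353.0)), (90, np.float64(368.0)), (100, np.float64(386.0)), (110, np.float64(406.0)), (120, np.float64(429.0))]
0.01 [(35, np.float64(281.0)), (70, np.float64(317.0)), (80, np.float64(330.0)), (90, np.float64(345.0)), (100, np.float64(363.0)), (110, np.float64(382.0)), (120, np.float64(405.0))]
0.02 [(35, np.float64(261.0)), (70, np.float64(294.0)), (80, np.float64(306.0)), (90, np.float64(320.0)), (100, np.float64(336.0)), (110, np.float64(355.0)), (120, np.float64(377.0))]
```

Request:
apply_moves:
  rows:
    - {"grip": 80, "translation": [6, 0, 10], "rotation": [0, 0, 0]}
    - {"grip": 80, "translation": [4, 0, 35], "rotation": [0, 0, 0]}
    - {"grip": 80, "translation": [0, 0, 35], "rotation": [0, 0, 0]}
    - {"grip": 80, "translation": [0, 0, 30], "rotation": [0, 0, 0]}
    - {"grip": 80, "translation": [0, 0, 0], "rotation": [0, 0, 0]}
    - {"grip": 80, "translation": [0, 0, 0], "rotation": [0, 0, 0]}

```text
clock: 17.1
ee_pos: [0.4692, 0.2133, 0.1101]
tcp_rot: [-3.137, 0.001, 1.571]
force: [0.1, -1.0, 0.7]
gripper_width: 0.0801
```

```bash
python3 - <<'E'
from h import *
st(); f=cam("wrist"); cv2.imwrite("pics/w14.png",f["color"][:,:,::-1])
p,R=axes()
for d in [(.0095,.04,-.035),(.0095,-.04,-.035)]: print(proj(f,p+R@np.array(d),True))
for x,y in((.483,.2125),(.487,.260)):print(proj(f,[x,y,.091],True))
E
```

```text
t 17.1 p [469.2 213.3 110.1] rpy [-1.7975e+02  6.0000e-02  9.0010e+01] F [ 0.1 -1.   0.7] w 80.1
[410.28605081 282.08366124]
[243.06188602 281.90065287]
[344.6969307  261.37537458]
[352.95555774 185.70898606]
```

View pics/w14.png

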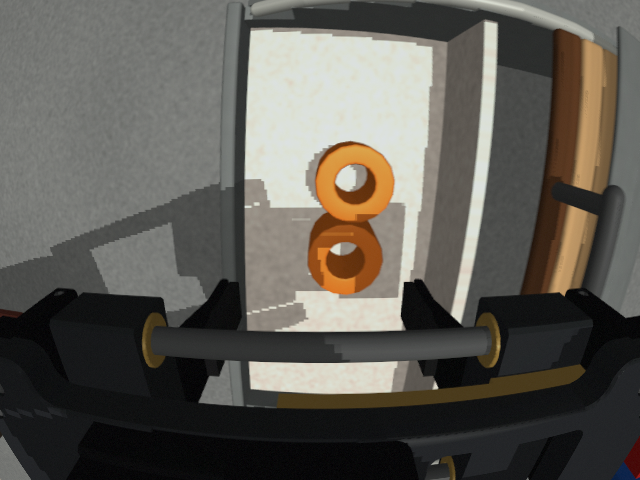

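Request:
apply_moves:
  rows:
    - {"grip": 82, "translation": [2, 4, 15], "rotation": [-0.25, 0, 0]}
    - {"grip": 82, "translation": [0, 0, 25], "rotation": [0, 0, 0]}
    - {"grip": 82, "translation": [0, 0, 25], "rotation": [0, 0, 0]}
    - {"grip": 82, "translation": [0, 0, 18], "rotation": [0, 0, 0]}
    - {"grip": 82, "translation": [0, 0, 6], "rotation": [0, 0, 0]}
    - {"grip": 82, "translation": [0, 0, 0], "rotation": [0, 0, 0]}

```text
clock: 17.65
ee_pos: [0.4761, 0.2156, 0.0234]
tcp_rot: [3.137, -0.0, 1.571]
force: [0.1, -0.5, 0.5]
gripper_width: 0.082
```

```bash
python3 - <<'E'
from h import *
st(); f=cam("wrist"); cv2.imwrite("pics/w15.png",f["color"][:,:,::-1])
E
```

```text
t 17.65 p [476.1 215.6  23.4] rpy [ 1.7973e+02 -1.0000e-02  8.9990e+01] F [ 0.1 -0.5  0.5] w 82.0
```

View pics/w15.png

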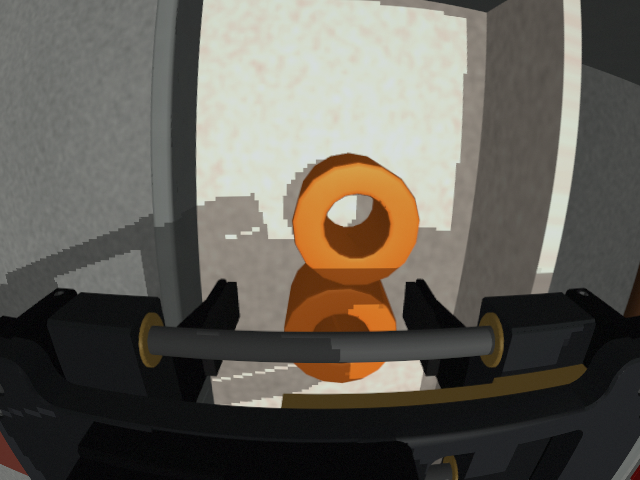

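Request:
apply_moves:
  rows:
    - {"grip": 60, "translation": [0, 0, 0], "rotation": [0, 0, 0]}
    - {"grip": 40, "translation": [0, 0, 0], "rotation": [0, 0, 0]}
    - {"grip": 40, "translation": [0, 0, 0], "rotation": [0, 0, 0]}
    - {"grip": 40, "translation": [0, 0, 0], "rotation": [0, 0, 0]}
    - {"grip": 40, "translation": [0, 0, 0], "rotation": [0, 0, 0]}
    - {"grip": 40, "translation": [0, 0, 0], "rotation": [0, 0, 0]}
  newtons: 45

```text
clock: 18.2
ee_pos: [0.4763, 0.2155, 0.0233]
tcp_rot: [3.136, -0.0, 1.571]
force: [1.6, 0.9, 0.4]
gripper_width: 0.0501
```

```bash
python3 - <<'E'
from h import *
st(); f=cam("wrist"); cv2.imwrite("pics/w16.png",f["color"][:,:,::-1])
E
```

```text
t 18.2 p [476.3 215.5  23.3] rpy [ 1.7968e+02 -2.0000e-02  8.9980e+01] F [1.6 0.9 0.4] w 50.1
```

View pics/w16.png

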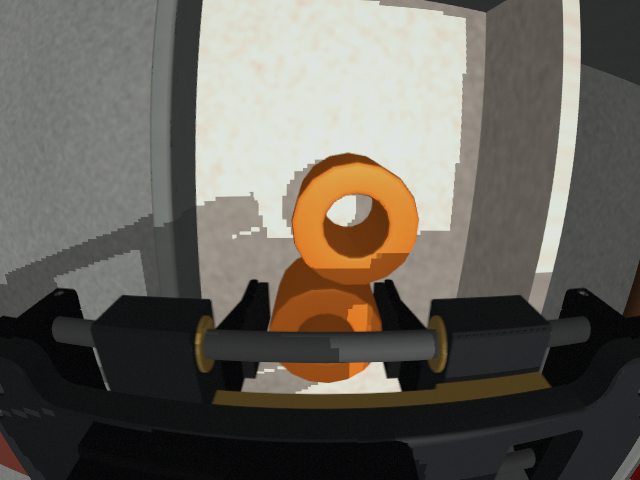

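Request:
apply_moves:
  rows:
    - {"grip": 40, "translation": [0, 0, 0], "rotation": [0, 0, 0]}
    - {"grip": 40, "translation": [0, 0, 0], "rotation": [0, 0, 0]}
    - {"grip": 40, "translation": [0, 0, 0], "rotation": [0, 0, 0]}
    - {"grip": 40, "translation": [0, 0, -3], "rotation": [0.3, 0, 0]}
    - {"grip": 40, "translation": [0, 0, -15], "rotation": [0, 0, 0]}
    - {"grip": 40, "translation": [0, 0, -20], "rotation": [0, 0, 0]}
    - {"grip": 40, "translation": [0, 0, 0], "rotation": [0, 0, 0]}
    - {"grip": 40, "translation": [0, 0, 0], "rotation": [0, 0, 0]}

```text
clock: 18.92
ee_pos: [0.4763, 0.2156, 0.0613]
tcp_rot: [3.141, -0.001, 1.571]
force: [-0.5, -0.9, -1.1]
gripper_width: 0.0462
```

```bash
python3 - <<'E'
from h import *
st(); f=cam("wrist"); cv2.imwrite("pics/w17.png",f["color"][:,:,::-1])
E
```

```text
t 18.92 p [476.3 215.6  61.3] rpy [ 1.7997e+02 -3.0000e-02  8.9990e+01] F [-0.5 -0.9 -1.1] w 46.2
```

View pics/w17.png

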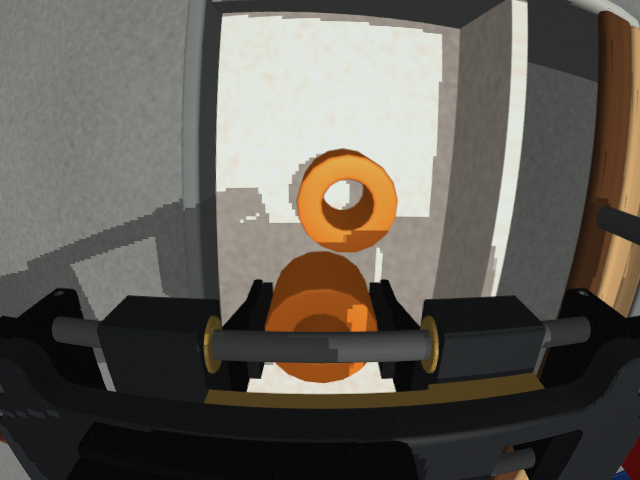

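```bash
cat > slv.py <<'E'
from h import *
def fitrow(f,R,p,x,zb,hz=.046):
    return [proj(f,p+R@np.array([x+a,0,z]),True)[1].round(1) for a,z in((.024,zb),(.024,zb-hz),(.012,zb-hz),(-.012,zb-hz),(-.024,zb-hz))]
E
python3 - <<'E'
from slv import *
f=cam("wrist"); p,R=axes()
for zb in(-.020,-.024):
  for x in(-.004,0,.004,.008,.012): print(zb,x,fitrow(f,R,p,x,zb))
crop(f,"w17c",230,230,410,400,4.4)
E
```

```text
-0.02 -0.004 [np.float64(250.4), np.float64(288.8), np.float64(315.6), np.float64(363.2), np.float64(384.2)]
-0.02 0 [np.float64(242.8), np.float64(279.5), np.float64(306.9), np.float64(355.8), np.float64(377.4)]
-0.02 0.004 [np.float64(235.2), np.float64(269.9), np.float64(298.0), np.float64(348.2), np.float64(370.4)]
-0.02 0.008 [np.float64(227.5), np.float64(260.1), np.float64(288.8), np.float64(340.4), np.float64(363.2)]
-0.02 0.012 [np.float64(219.7), np.float64(250.2), np.float64(279.5), np.float64(332.4), np.float64(355.8)]
-0.024 -0.004 [np.float64(253.0), np.float64(293.3), np.float64(320.5), np.float64(368.7), np.float64(389.8)]
-0.024 0 [np.float64(245.3), np.float64(283.7), np.float64(311.7), np.float64(361.3), np.float64(383.0)]
-0.024 0.004 [np.float64(237.6), np.float64(273.9), np.float64(302.6), np.float64(353.6), np.float64(376.0)]
-0.024 0.008 [np.float64(229.7), np.float64(263.9), np.float64(293.3), np.float64(345.7), np.float64(368.7)]
-0.024 0.012 [np.float64(221.8), np.float64(253.7), np.float64(283.7), np.float64(337.5), np.float64(361.3)]
```

View pics/w17c.png

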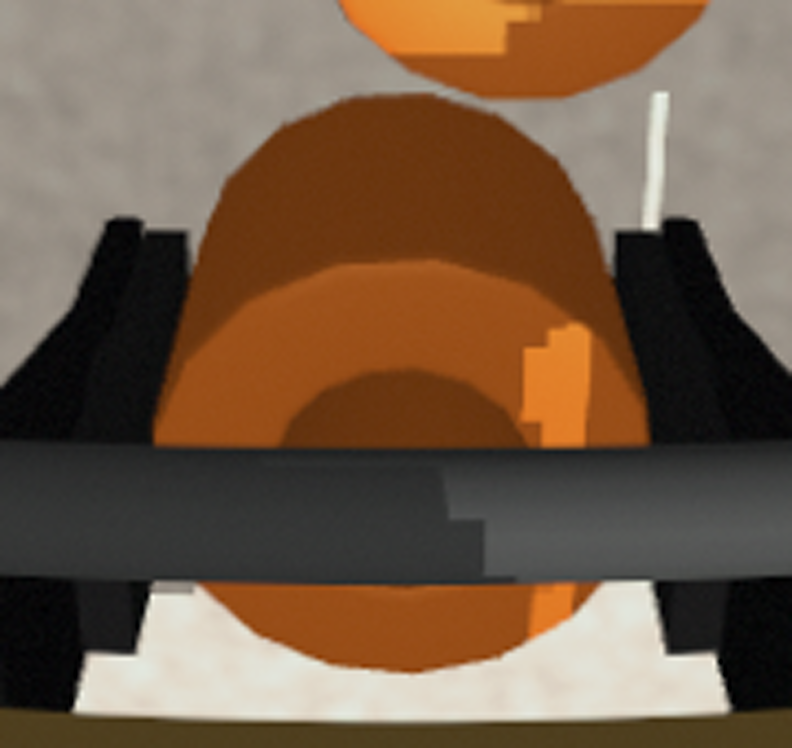

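Request:
apply_moves:
  rows:
    - {"grip": 40, "translation": [0, 0, -25], "rotation": [0, 0, 0]}
    - {"grip": 40, "translation": [0, 0, -35], "rotation": [0, 0, 0]}
    - {"grip": 40, "translation": [0, 0, -35], "rotation": [0, 0, 0]}
    - {"grip": 40, "translation": [-20, 0, -15], "rotation": [0, 0, 0]}
    - {"grip": 40, "translation": [-35, 0, 0], "rotation": [0, 0, 0]}
    - {"grip": 40, "translation": [-40, 2, 0], "rotation": [0, 0, 0]}
    - {"grip": 40, "translation": [-40, 2, 0], "rotation": [0, 0, 0]}
    - {"grip": 40, "translation": [-40, 2, 0], "rotation": [0, 0, 0]}
    - {"grip": 40, "translation": [-40, 2, 0], "rotation": [0, 0, 0]}
    - {"grip": 40, "translation": [-40, 2, 0], "rotation": [0, 0, 0]}
    - {"grip": 40, "translation": [-40, 2, 0], "rotation": [0, 0, 0]}
    - {"grip": 40, "translation": [-40, 2, 0], "rotation": [0, 0, 0]}

```text
clock: 20.02
ee_pos: [0.4885, -0.1212, 0.1692]
tcp_rot: [-3.139, -0.001, 1.571]
force: [0.7, -0.3, -0.1]
gripper_width: 0.0465
```

Request:
apply_moves:
  rows:
    - {"grip": 40, "translation": [-35, 2, 0], "rotation": [0, 0, 0]}
    - {"grip": 40, "translation": [-25, 2, 0], "rotation": [0, 0, 0]}
    - {"grip": 40, "translation": [-15, 0, 10], "rotation": [0, 0, 0]}
    - {"grip": 40, "translation": [0, 0, 25], "rotation": [0, 0, 0]}
    - {"grip": 40, "translation": [0, 0, 20], "rotation": [0, 0, 0]}
    - {"grip": 40, "translation": [0, 0, 0], "rotation": [0, 0, 0]}
    - {"grip": 40, "translation": [0, 0, 0], "rotation": [0, 0, 0]}

```text
clock: 20.6
ee_pos: [0.4918, -0.1937, 0.1134]
tcp_rot: [-3.136, -0.003, 1.57]
force: [0.0, 0.4, -0.3]
gripper_width: 0.0466
```

```bash
python3 - <<'E'
from slv import *
st(); f=cam("wrist"); cv2.imwrite("pics/w18.png",f["color"][:,:,::-1])
for p in [(.494,-.159),(.494,-.259),(.594,-.259)]: print(proj(f,[*p,.074],True))
E
```

```text
t 20.6 p [ 491.8 -193.7  113.4] rpy [-1.7968e+02 -1.6000e-01  8.9980e+01] F [ 0.   0.4 -0.3] w 46.6
[326.10500395 199.13066804]
[325.41040526 333.05207412]
[454.60589611 329.37850843]
```

View pics/w18.png

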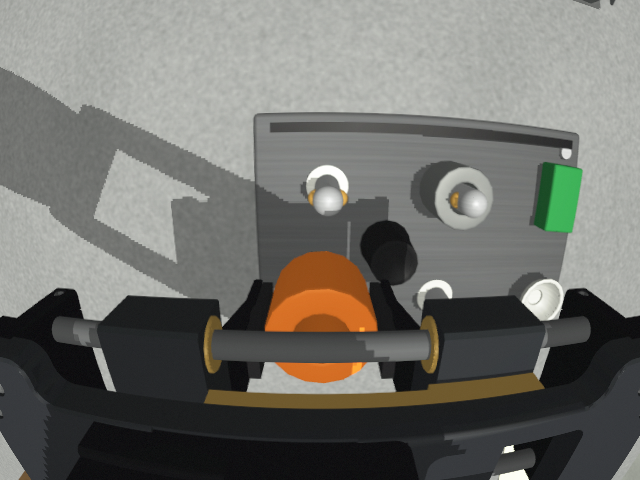

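```bash
python3 - <<'E'
from slv import *
f=cam("wrist"); crop(f,"w18c",260,150,400,400,3); p,R=axes()
for x in (-.004,-.002,0): print(fitrow(f,R,p,x,-.0215), proj(f,p+R@np.array([x,0,-.0675]),True))
E
```

```text
[np.float64(252.8), np.float64(292.8), np.float64(319.9), np.float64(368.0), np.float64(389.0)] [325.0329461  344.99573034]
[np.float64(249.0), np.float64(288.0), np.float64(315.5), np.float64(364.3), np.float64(385.7)] [325.06101152 340.96235138]
[np.float64(245.2), np.float64(283.3), np.float64(311.1), np.float64(360.6), np.float64(382.2)] [325.08907461 336.87128864]
```

View pics/w18c.png

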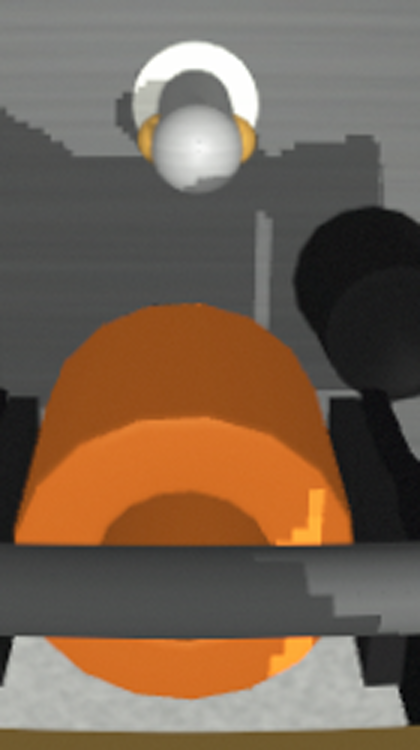

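```bash
python3 - <<'E'
from slv import *
f=cam("wrist"); c=-f["R"].T@f["t"]; s=arm.sense(); print(c, s["ee_pos"], c-s["ee_pos"])
print("sleeve",onz(f,321.3,342,c[2]-.130,True)); print("dome",onz(f,326,200,.074,True),"foot",onz(f,325.3,184.3,.012,True))
E
```

```text
[ 0.49302175 -0.11311324  0.31351931] [ 0.49449766 -0.19481532  0.11698731] [-0.00147591  0.08170207  0.196532  ]
sleeve [ 0.49324927 -0.19833621  0.18351931]
dome [ 0.49638646 -0.1612115   0.074     ] foot [ 0.49663439 -0.16051486  0.012     ]
```

Request:
apply_moves:
  rows:
    - {"grip": 40, "translation": [15, 1, 0], "rotation": [0, 0, 0]}
    - {"grip": 40, "translation": [15, 1, 0], "rotation": [0, 0, 0]}
    - {"grip": 40, "translation": [7, 1, 0], "rotation": [0, 0, 0]}
    - {"grip": 40, "translation": [0, 0, 0], "rotation": [0, 0, 0]}
    - {"grip": 40, "translation": [0, 0, 0], "rotation": [0, 0, 0]}
    - {"grip": 40, "translation": [0, 0, 0], "rotation": [0, 0, 0]}

```text
clock: 21.25
ee_pos: [0.4971, -0.1582, 0.1164]
tcp_rot: [3.141, 0.001, 1.571]
force: [0.2, -0.8, 0.1]
gripper_width: 0.0461
```

```bash
python3 - <<'E'
from slv import *
st(); f=cam("wrist"); cv2.imwrite("pics/w19.png",f["color"][:,:,::-1])
c=-f["R"].T@f["t"]; s=arm.sense(); print(c,c-s["ee_pos"])
print("sleeve",onz(f,321.3,342,c[2]-.130,True))
S=cam("side"); crop(S,"s19",170,180,310,300,5)
E
```

```text
t 21.25 p [ 497.1 -158.2  116.4] rpy [1.7999e+02 5.0000e-02 9.0010e+01] F [ 0.2 -0.8  0.1] w 46.1
[ 0.4959672  -0.07655166  0.31350868] [-0.0009528   0.08171399  0.19733178]
sleeve [ 0.49627953 -0.16191732  0.18350868]
```

View pics/w19.png

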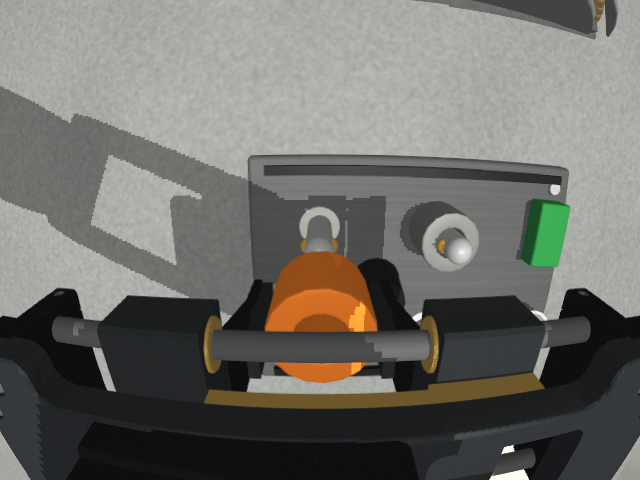

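View pics/s19.png

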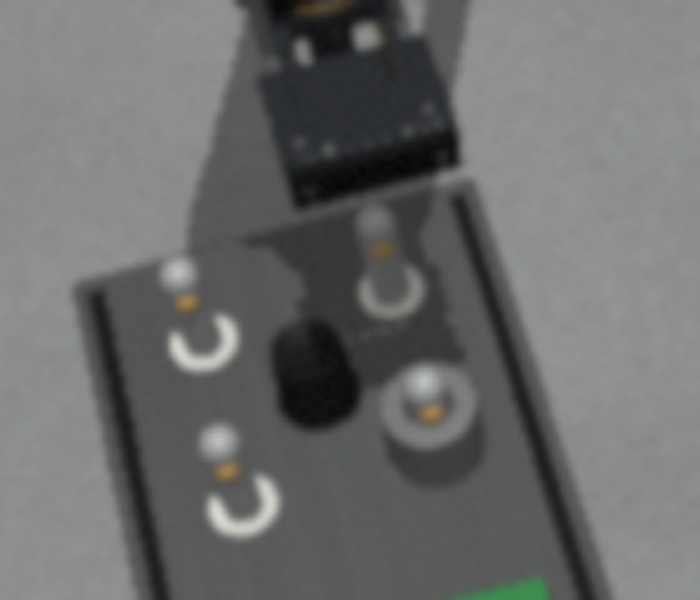

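```bash
python3 - <<'E'
from slv import *
f=cam("wrist"); crop(f,"w19c",270,190,370,290,7)
c=-f["R"].T@f["t"];print(onz(f,319.5,222,.012,True)); print("sleeve",onz(f,321.3,342,c[2]-.130,True))
E
```

```text
[ 0.49468412 -0.15610731  0.012     ]
sleeve [ 0.49603129 -0.16200912  0.1831819 ]
```

View pics/w19c.png

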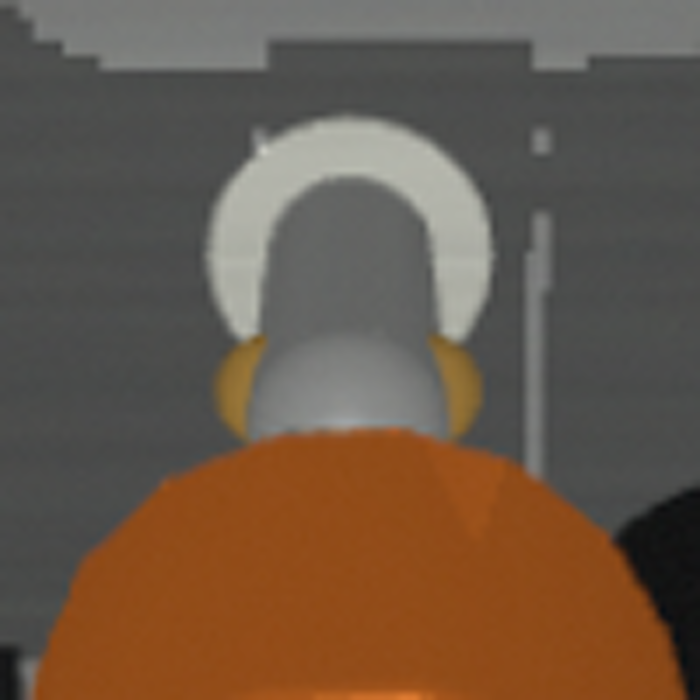

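Request:
apply_moves:
  rows:
    - {"grip": 40, "translation": [1, 0, 15], "rotation": [0, 0, 0]}
    - {"grip": 40, "translation": [0, 0, 20], "rotation": [0, 0, 0]}
    - {"grip": 40, "translation": [0, 0, 12], "rotation": [0, 0, 0]}
    - {"grip": 40, "translation": [0, 0, 8], "rotation": [0, 0, 0]}
    - {"grip": 40, "translation": [0, 0, 6], "rotation": [0, 0, 0]}
    - {"grip": 40, "translation": [0, 0, 0], "rotation": [0, 0, 0]}
    - {"grip": 40, "translation": [0, 0, 0], "rotation": [0, 0, 0]}
  newtons: 50

```text
clock: 21.98
ee_pos: [0.4967, -0.1568, 0.0549]
tcp_rot: [-3.141, -0.0, 1.57]
force: [-0.4, 0.0, 0.6]
gripper_width: 0.0468
```

```bash
python3 - <<'E'
from slv import *
st(); f=cam("wrist"); cv2.imwrite("pics/w20.png",f["color"][:,:,::-1])
E
```

```text
t 21.98 p [ 496.7 -156.8   54.9] rpy [-179.95   -0.     89.98] F [-0.4  0.   0.6] w 46.8
```

View pics/w20.png

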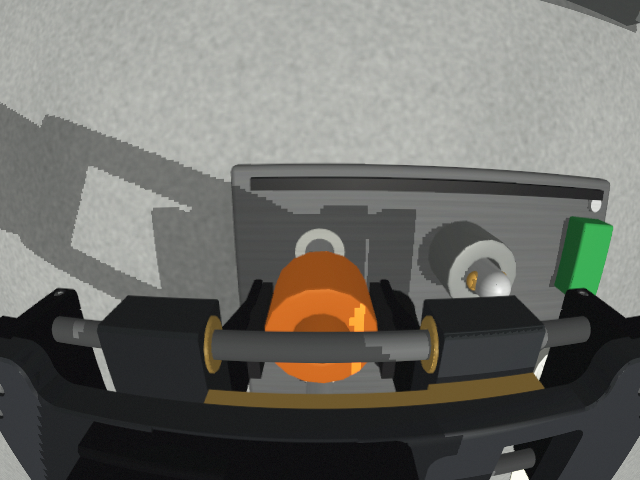

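Request:
apply_moves:
  rows:
    - {"grip": 40, "translation": [0, 0, 4], "rotation": [0, 0, 0]}
    - {"grip": 40, "translation": [0, 0, 4], "rotation": [0, 0, 0]}
    - {"grip": 40, "translation": [0, 0, 2], "rotation": [0, 0, 0]}
    - {"grip": 40, "translation": [0, 0, 0], "rotation": [0, 0, 0]}

```text
clock: 22.37
ee_pos: [0.4961, -0.1566, 0.0444]
tcp_rot: [-3.14, -0.0, 1.571]
force: [-1.4, 0.1, 0.9]
gripper_width: 0.0465
```

Request:
apply_moves:
  rows:
    - {"grip": 40, "translation": [0, 0, 4], "rotation": [0, 0, 0]}
    - {"grip": 40, "translation": [0, 0, 4], "rotation": [0, 0, 0]}
    - {"grip": 40, "translation": [0, 0, 0], "rotation": [0, 0, 0]}
    - {"grip": 40, "translation": [0, 0, 0], "rotation": [0, 0, 0]}

```text
clock: 22.7
ee_pos: [0.4961, -0.1564, 0.0362]
tcp_rot: [-3.14, -0.001, 1.57]
force: [-0.6, -0.6, -2.7]
gripper_width: 0.0463
```

Request:
apply_moves:
  rows:
    - {"grip": 40, "translation": [0, 0, 6], "rotation": [0, 0, 0]}
    - {"grip": 40, "translation": [0, 0, 6], "rotation": [0, 0, 0]}
    - {"grip": 40, "translation": [0, 0, 6], "rotation": [0, 0, 0]}
    - {"grip": 40, "translation": [0, 0, 0], "rotation": [0, 0, 0]}

```text
clock: 23.03
ee_pos: [0.4957, -0.1563, 0.0174]
tcp_rot: [-3.139, -0.001, 1.57]
force: [-0.8, 0.7, -1.8]
gripper_width: 0.0465
```

```bash
python3 - <<'E'
from slv import *
st(); f=cam("wrist"); cv2.imwrite("pics/w21.png",f["color"][:,:,::-1])
E
```

```text
t 23.03 p [ 495.7 -156.3   17.4] rpy [-1.7986e+02 -4.0000e-02  8.9980e+01] F [-0.8  0.7 -1.8] w 46.5
```

View pics/w21.png

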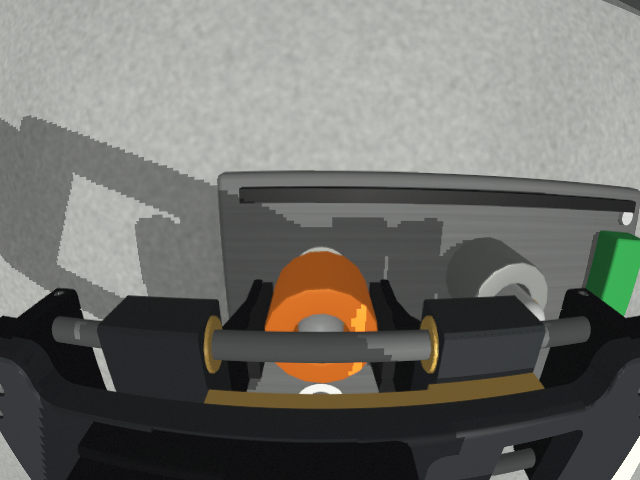

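Request:
apply_moves:
  rows:
    - {"grip": 40, "translation": [0, 0, 8], "rotation": [0, 0, 0]}
    - {"grip": 40, "translation": [0, 0, 8], "rotation": [0, 0, 0]}
    - {"grip": 40, "translation": [0, 0, 6], "rotation": [0, 0, 0]}
    - {"grip": 40, "translation": [0, 0, 3], "rotation": [0, 0, 0]}
    - {"grip": 40, "translation": [0, 0, 0], "rotation": [0, 0, 0]}
    - {"grip": 40, "translation": [0, 0, 0], "rotation": [0, 0, 0]}

```text
clock: 23.58
ee_pos: [0.4958, -0.1561, -0.0071]
tcp_rot: [-3.139, -0.001, 1.571]
force: [-2.2, 0.4, -4.3]
gripper_width: 0.0464
```

Request:
apply_moves:
  rows:
    - {"grip": 40, "translation": [0, 0, 2], "rotation": [0, 0, 0]}
    - {"grip": 40, "translation": [0, 0, 1], "rotation": [0, 0, 0]}
    - {"grip": 40, "translation": [0, 0, 0], "rotation": [0, 0, 0]}

```text
clock: 23.83
ee_pos: [0.4971, -0.1568, -0.009]
tcp_rot: [3.141, 0.0, 1.571]
force: [0.1, 0.4, -2.1]
gripper_width: 0.0465
```

Request:
apply_moves:
  rows:
    - {"grip": 40, "translation": [0, 0, 2], "rotation": [0, 0, 0]}
    - {"grip": 40, "translation": [0, 0, 1], "rotation": [0, 0, 0]}
    - {"grip": 40, "translation": [0, 0, 0], "rotation": [0, 0, 0]}

```text
clock: 24.08
ee_pos: [0.4975, -0.157, -0.0098]
tcp_rot: [3.141, 0.001, 1.571]
force: [-6.8, 2.9, 17.4]
gripper_width: 0.0464
```

Request:
apply_moves:
  rows:
    - {"grip": 40, "translation": [0, 0, 1], "rotation": [0, 0, 0]}
    - {"grip": 40, "translation": [0, 0, 0], "rotation": [0, 0, 0]}
    - {"grip": 40, "translation": [0, 0, 0], "rotation": [0, 0, 0]}

```text
clock: 24.33
ee_pos: [0.4975, -0.157, -0.0098]
tcp_rot: [-3.142, 0.001, 1.571]
force: [-12.0, 5.0, 25.9]
gripper_width: 0.0462
```

```bash
python3 - <<'E'
from slv import *
st(); f=cam("wrist"); crop(f,"w22",200,200,450,420,3); f=cam("side"); crop(f,"s22",170,180,310,300,5)
E
```

```text
t 24.33 p [ 497.5 -157.    -9.8] rpy [-1.800e+02  3.000e-02  9.001e+01] F [-12.    5.   25.9] w 46.2
```

View pics/w22.png

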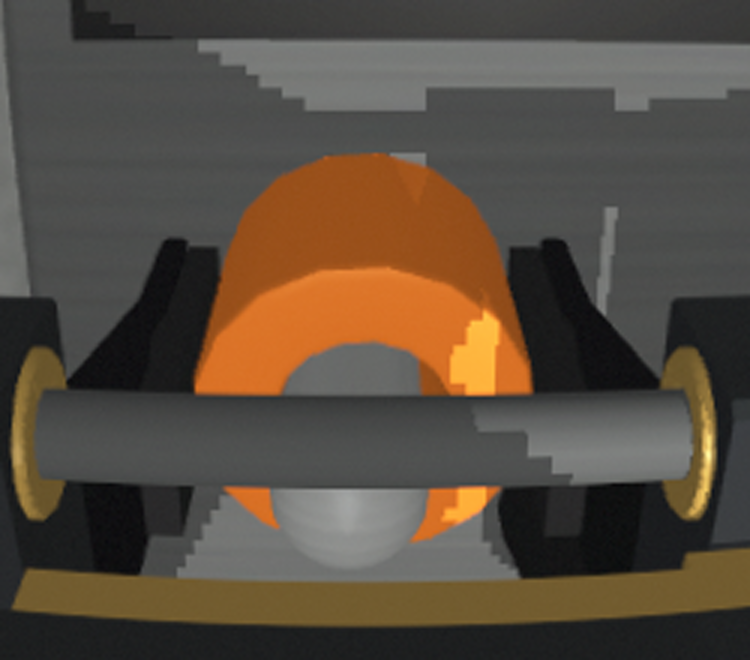

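View pics/s22.png

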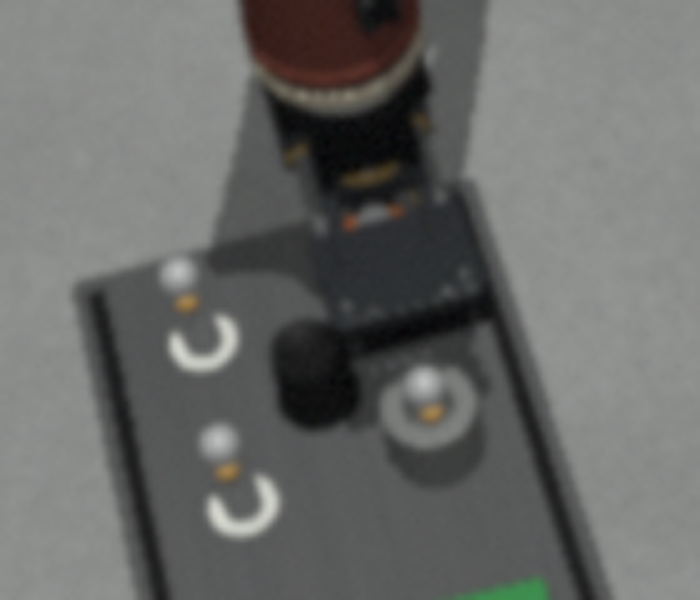

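Request:
apply_moves:
  rows:
    - {"grip": 70, "translation": [0, 0, -2], "rotation": [0, 0, 0]}
    - {"grip": 70, "translation": [0, 0, 0], "rotation": [0, 0, 0]}
    - {"grip": 70, "translation": [0, 0, 0], "rotation": [0, 0, 0]}
    - {"grip": 70, "translation": [0, 0, 0], "rotation": [0, 0, 0]}
    - {"grip": 70, "translation": [0, 0, 0], "rotation": [0, 0, 0]}

```text
clock: 24.85
ee_pos: [0.4965, -0.1566, -0.0115]
tcp_rot: [-3.141, -0.0, 1.571]
force: [-0.7, -0.5, 0.3]
gripper_width: 0.0675
```

Request:
apply_moves:
  rows:
    - {"grip": 70, "translation": [0, 0, -20], "rotation": [0, 0, 0]}
    - {"grip": 70, "translation": [0, 0, -35], "rotation": [0, 0, 0]}
    - {"grip": 70, "translation": [0, 0, -40], "rotation": [0, 0, 0]}
    - {"grip": 70, "translation": [0, 0, -40], "rotation": [0, 0, 0]}
    - {"grip": 80, "translation": [0, 0, -40], "rotation": [0, 0, 0]}
    - {"grip": 80, "translation": [20, 0, -20], "rotation": [0, 0, 0]}
    - {"grip": 80, "translation": [0, 0, 0], "rotation": [0, 0, 0]}
    - {"grip": 80, "translation": [0, 0, 0], "rotation": [0, 0, 0]}

```text
clock: 25.52
ee_pos: [0.4977, -0.1366, 0.185]
tcp_rot: [3.14, 0.001, 1.572]
force: [-0.1, 0.7, -1.1]
gripper_width: 0.0795
```

```bash
python3 - <<'E'
from slv import *
st(); f=cam("wrist"); crop(f,"w23",200,100,500,320,2.6); f=cam("side"); crop(f,"s23",170,180,310,300,5)
E
```

```text
t 25.52 p [ 497.7 -136.6  185. ] rpy [1.7989e+02 8.0000e-02 9.0060e+01] F [-0.1  0.7 -1.1] w 79.5
```

View pics/w23.png

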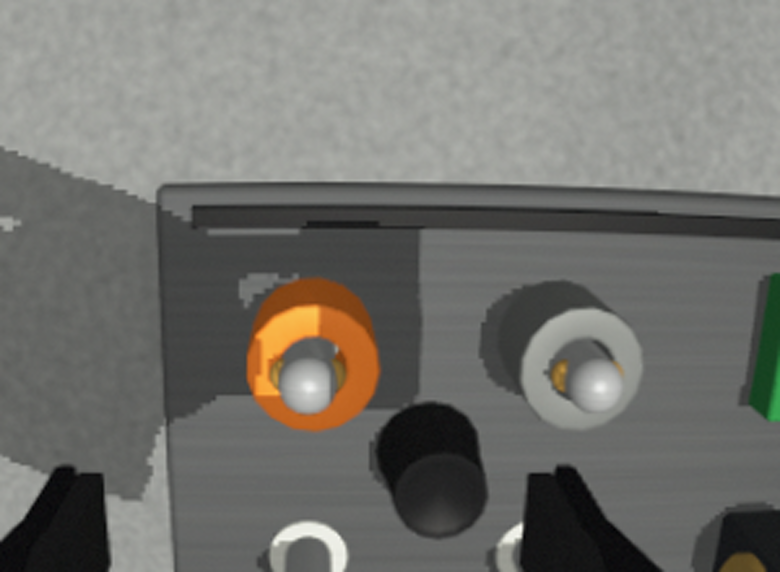

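View pics/s23.png

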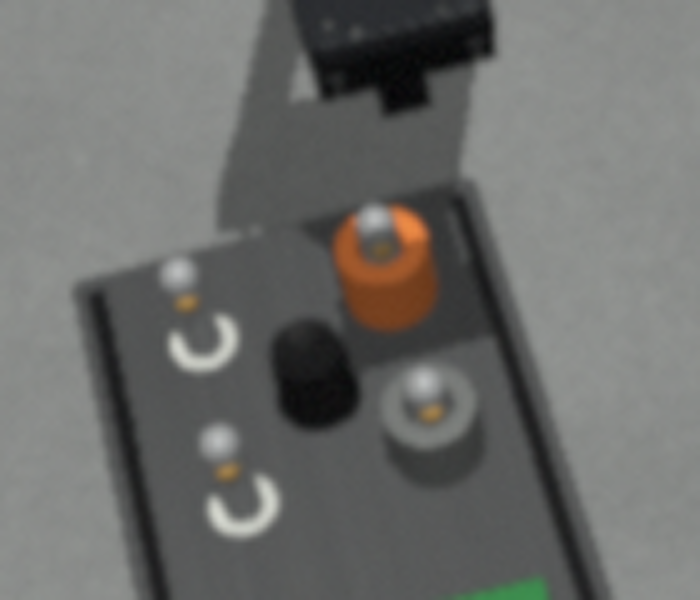

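Request:
apply_moves:
  rows:
    - {"grip": 82, "translation": [25, -2, -5], "rotation": [0, 0, 0]}
    - {"grip": 82, "translation": [40, -3, 0], "rotation": [0, 0, 0]}
    - {"grip": 82, "translation": [40, -3, 0], "rotation": [0, 0, 0]}
    - {"grip": 82, "translation": [40, -3, 0], "rotation": [0, 0, 0]}
    - {"grip": 82, "translation": [40, -3, 0], "rotation": [0, 0, 0]}
    - {"grip": 82, "translation": [40, -3, 0], "rotation": [0, 0, 0]}
    - {"grip": 82, "translation": [40, -3, 0], "rotation": [0, 0, 0]}
    - {"grip": 82, "translation": [40, 0, 0], "rotation": [0, 0, 0]}
    - {"grip": 82, "translation": [30, 0, 0], "rotation": [0, 0, 0]}
    - {"grip": 82, "translation": [0, 0, 0], "rotation": [0, 0, 0]}
    - {"grip": 82, "translation": [0, 0, 0], "rotation": [0, 0, 0]}

```text
clock: 26.53
ee_pos: [0.4754, 0.199, 0.1862]
tcp_rot: [-3.137, 0.001, 1.574]
force: [0.3, -1.2, -0.2]
gripper_width: 0.0813
```

```bash
python3 - <<'E'
from slv import *
st(); f=cam("wrist"); cv2.imwrite("pics/w24.png",f["color"][:,:,::-1])
E
```

```text
t 26.53 p [475.4 199.  186.2] rpy [-1.7971e+02  8.0000e-02  9.0160e+01] F [ 0.3 -1.2 -0.2] w 81.3
```

View pics/w24.png

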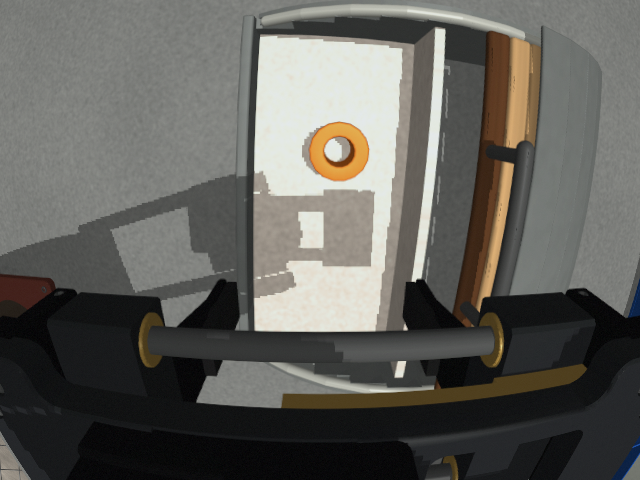

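```bash
python3 - <<'E'
from slv import *
f=cam("wrist"); c=-f["R"].T@f["t"]; s=arm.sense()["ee_pos"]
X=onz(f,339.5,151.5,.091,True); print(X, tostore(X), s, c-s)
E
```

```text
[0.48881611 0.25946662 0.091     ] [0.00486731 0.04823186] [0.47604716 0.19727346 0.18695489] [-0.00060552  0.08238109  0.19665296]
```

Request:
apply_moves:
  rows:
    - {"grip": 82, "translation": [20, 0, 0], "rotation": [-0.3, 0, 0.15]}
    - {"grip": 82, "translation": [30, 0, 20], "rotation": [0, 0, 0]}
    - {"grip": 82, "translation": [13, 0, 30], "rotation": [0, 0, 0]}
    - {"grip": 82, "translation": [0, 0, 30], "rotation": [0, 0, 0]}
    - {"grip": 82, "translation": [0, 0, 20], "rotation": [0, 0, 0]}
    - {"grip": 82, "translation": [0, 0, 0], "rotation": [0, 0, 0]}
    - {"grip": 82, "translation": [0, 0, 0], "rotation": [0, 0, 0]}

```text
clock: 27.22
ee_pos: [0.4765, 0.2594, 0.0874]
tcp_rot: [3.141, 0.002, 1.566]
force: [0.9, -0.0, 1.2]
gripper_width: 0.0821
```

```bash
python3 - <<'E'
from slv import *
st(); f=cam("wrist"); cv2.imwrite("pics/w25.png",f["color"][:,:,::-1])
E
```

```text
t 27.22 p [476.5 259.4  87.4] rpy [1.7995e+02 9.0000e-02 8.9720e+01] F [ 0.9 -0.   1.2] w 82.1
```

View pics/w25.png

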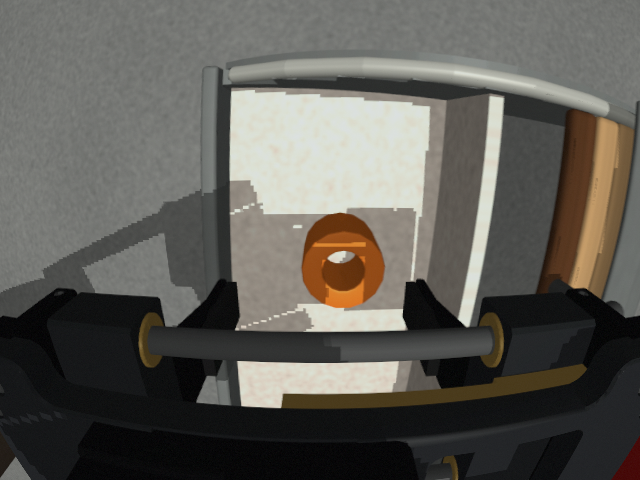

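Request:
apply_moves:
  rows:
    - {"grip": 82, "translation": [1, 0, 15], "rotation": [0, 0, 0.2]}
    - {"grip": 82, "translation": [0, 0, 25], "rotation": [0, 0, 0]}
    - {"grip": 82, "translation": [0, 0, 18], "rotation": [0, 0, 0]}
    - {"grip": 82, "translation": [0, 0, 6], "rotation": [0, 0, 0]}
    - {"grip": 82, "translation": [0, 0, 0], "rotation": [0, 0, 0]}
    - {"grip": 60, "translation": [0, 0, 0], "rotation": [0, 0, 0]}
    - {"grip": 40, "translation": [0, 0, 0], "rotation": [0, 0, 0]}
    - {"grip": 40, "translation": [0, 0, 0], "rotation": [0, 0, 0]}
    - {"grip": 40, "translation": [0, 0, 0], "rotation": [0, 0, 0]}
    - {"grip": 40, "translation": [0, 0, 0], "rotation": [0, 0, 0]}
    - {"grip": 40, "translation": [0, 0, 0], "rotation": [0, 0, 0]}
    - {"grip": 40, "translation": [0, 0, 0], "rotation": [0, 0, 0]}

```text
clock: 28.27
ee_pos: [0.4781, 0.2625, 0.0254]
tcp_rot: [3.136, -0.0, 1.565]
force: [-0.1, -0.3, 2.9]
gripper_width: 0.0476
```

Request:
apply_moves:
  rows:
    - {"grip": 40, "translation": [0, 0, 0], "rotation": [0, 0, 0]}
    - {"grip": 40, "translation": [0, 0, 0], "rotation": [0, 0, 0]}
    - {"grip": 40, "translation": [0, 0, 0], "rotation": [0, 0, 0]}

```text
clock: 28.52
ee_pos: [0.4782, 0.2626, 0.0254]
tcp_rot: [3.136, -0.0, 1.564]
force: [0.7, -1.1, 5.3]
gripper_width: 0.0474
```

```bash
python3 - <<'E'
from slv import *
st(); f=cam("wrist"); crop(f,"w26",200,200,450,420,3)
E
```

```text
t 28.52 p [478.2 262.6  25.4] rpy [ 1.7969e+02 -2.0000e-02  8.9640e+01] F [ 0.7 -1.1  5.3] w 47.4
```

View pics/w26.png

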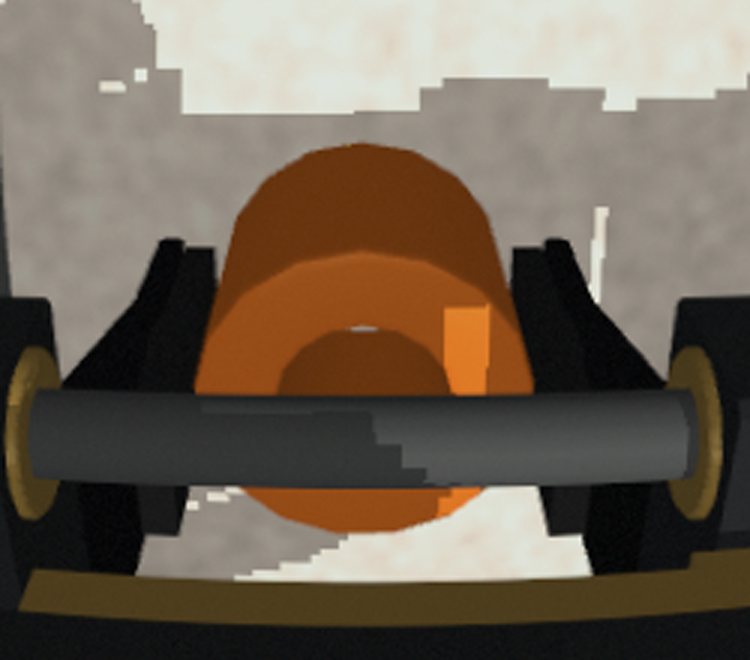

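Request:
apply_moves:
  rows:
    - {"grip": 40, "translation": [0, 0, -10], "rotation": [0.3, 0, -0.3]}
    - {"grip": 40, "translation": [0, 0, -25], "rotation": [0, 0, 0]}
    - {"grip": 40, "translation": [0, 0, -35], "rotation": [0, 0, 0]}
    - {"grip": 40, "translation": [0, 0, -40], "rotation": [0, 0, 0]}
    - {"grip": 40, "translation": [-15, 0, -35], "rotation": [0, 0, 0]}
    - {"grip": 40, "translation": [-35, 0, 0], "rotation": [0, 0, 0]}
    - {"grip": 40, "translation": [-40, 2, 0], "rotation": [0, 0, 0]}
    - {"grip": 40, "translation": [-40, 2, 0], "rotation": [0, 0, 0]}
    - {"grip": 40, "translation": [-40, 2, 0], "rotation": [0, 0, 0]}
    - {"grip": 40, "translation": [-40, 2, 0], "rotation": [0, 0, 0]}
    - {"grip": 40, "translation": [-40, 2, 0], "rotation": [0, 0, 0]}
    - {"grip": 40, "translation": [-40, 2, 0], "rotation": [0, 0, 0]}
  newtons: 50

```text
clock: 29.57
ee_pos: [0.4885, -0.0293, 0.1699]
tcp_rot: [-3.14, -0.0, 1.57]
force: [0.5, 0.1, -0.1]
gripper_width: 0.0479
```

Request:
apply_moves:
  rows:
    - {"grip": 40, "translation": [-40, 2, 0], "rotation": [0, 0, 0]}
    - {"grip": 40, "translation": [-40, 2, 0], "rotation": [0, 0, 0]}
    - {"grip": 40, "translation": [-40, 2, 0], "rotation": [0, 0, 0]}
    - {"grip": 40, "translation": [-40, 0, 0], "rotation": [0, 0, 0]}
    - {"grip": 40, "translation": [-25, 0, 0], "rotation": [0, 0, 0]}
    - {"grip": 40, "translation": [-10, 0, 10], "rotation": [0, 0, 0]}
    - {"grip": 40, "translation": [0, 0, 25], "rotation": [0, 0, 0]}
    - {"grip": 40, "translation": [0, 0, 15], "rotation": [0, 0, 0]}
    - {"grip": 40, "translation": [0, 0, 0], "rotation": [0, 0, 0]}
    - {"grip": 40, "translation": [0, 0, 0], "rotation": [0, 0, 0]}

```text
clock: 30.4
ee_pos: [0.4939, -0.2212, 0.1183]
tcp_rot: [-3.138, -0.003, 1.57]
force: [0.6, 0.3, 0.4]
gripper_width: 0.0473
```

```bash
python3 - <<'E'
from slv import *
st(); f=cam("wrist"); cv2.imwrite("pics/w27.png",f["color"][:,:,::-1]); crop(f,"w27c",260,150,400,400,3)
E
```

```text
t 30.4 p [ 493.9 -221.2  118.3] rpy [-1.7977e+02 -1.4000e-01  8.9970e+01] F [0.6 0.3 0.4] w 47.3
```

View pics/w27.png

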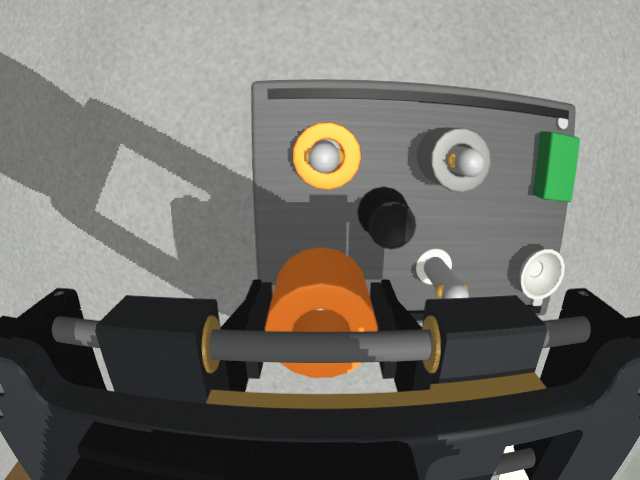

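View pics/w27c.png

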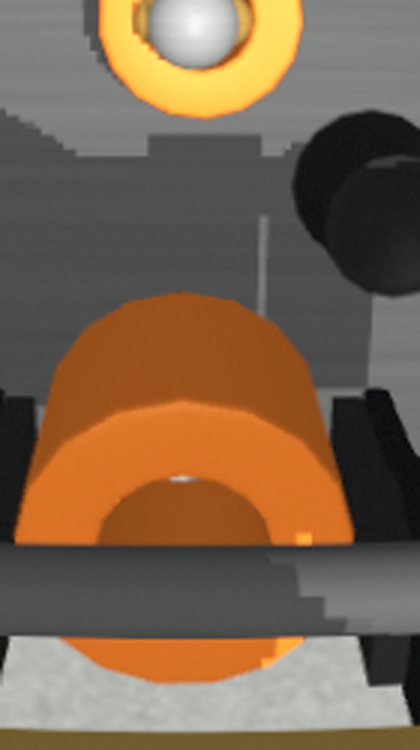

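```bash
python3 - <<'E'
from slv import *
f=cam("wrist"); c=-f["R"].T@f["t"]; s=arm.sense()["ee_pos"]
print(s,c-s); print("sleeve",onz(f,321.3,337.5,c[2]-.132,True)); print("pin1",onz(f,325.2,157,.074,True))
E
```

```text
[ 0.49570011 -0.22222142  0.12064247] [-0.00139949  0.08172291  0.19639679]
sleeve [ 0.4943481  -0.22458387  0.18503926]
pin1 [ 0.49681969 -0.16035031  0.074     ]
```

Request:
apply_moves:
  rows:
    - {"grip": 40, "translation": [-15, 1, 0], "rotation": [0, 0, 0]}
    - {"grip": 40, "translation": [-15, 1, 0], "rotation": [0, 0, 0]}
    - {"grip": 40, "translation": [-6, 0, 10], "rotation": [0, 0, 0]}
    - {"grip": 40, "translation": [0, 0, 15], "rotation": [0, 0, 0]}
    - {"grip": 40, "translation": [0, 0, 0], "rotation": [0, 0, 0]}
    - {"grip": 40, "translation": [0, 0, 0], "rotation": [0, 0, 0]}

```text
clock: 31.0
ee_pos: [0.4961, -0.2587, 0.0935]
tcp_rot: [-3.139, -0.002, 1.569]
force: [-0.2, -0.8, -0.4]
gripper_width: 0.0472
```

```bash
python3 - <<'E'
from slv import *
st(); f=cam("wrist"); cv2.imwrite("pics/w28.png",f["color"][:,:,::-1]); crop(f,"w28c",260,190,400,400,3)
c=-f["R"].T@f["t"]; print("sleeve",onz(f,321.3,337.5,c[2]-.132,True))
f=cam("side"); crop(f,"s28",170,180,310,300,5)
E
```

```text
t 31.0 p [ 496.1 -258.7   93.5] rpy [-1.7982e+02 -9.0000e-02  8.9890e+01] F [-0.2 -0.8 -0.4] w 47.2
sleeve [ 0.49548215 -0.26148325  0.15885109]
```

View pics/w28c.png

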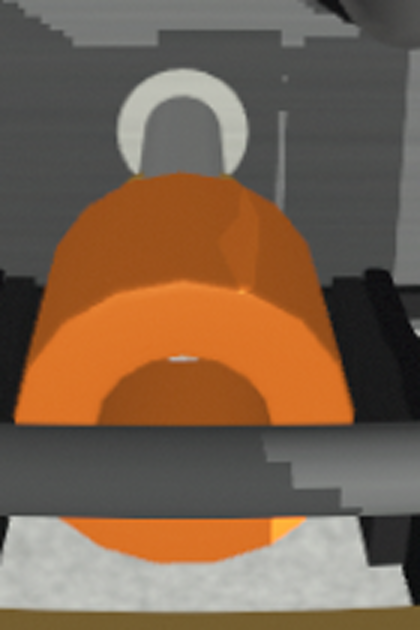

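View pics/s28.png

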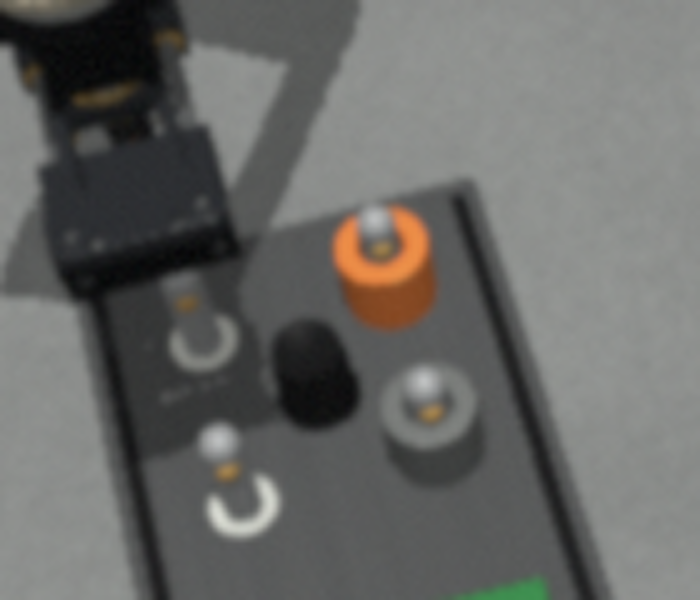

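Request:
apply_moves:
  rows:
    - {"grip": 40, "translation": [1, 0, 10], "rotation": [0, 0, 0]}
    - {"grip": 40, "translation": [0, 0, 12], "rotation": [0, 0, 0]}
    - {"grip": 40, "translation": [0, 0, 8], "rotation": [0, 0, 0]}
    - {"grip": 40, "translation": [0, 0, 5], "rotation": [0, 0, 0]}
    - {"grip": 40, "translation": [0, 0, 5], "rotation": [0, 0, 0]}
    - {"grip": 40, "translation": [0, 0, 0], "rotation": [0, 0, 0]}
    - {"grip": 40, "translation": [0, 0, 0], "rotation": [0, 0, 0]}

```text
clock: 31.68
ee_pos: [0.4969, -0.2575, 0.0544]
tcp_rot: [-3.14, -0.0, 1.57]
force: [-0.3, -1.0, -1.2]
gripper_width: 0.048
```

Request:
apply_moves:
  rows:
    - {"grip": 40, "translation": [0, 0, 5], "rotation": [0, 0, 0]}
    - {"grip": 40, "translation": [0, 0, 5], "rotation": [0, 0, 0]}
    - {"grip": 40, "translation": [0, 0, 5], "rotation": [0, 0, 0]}
    - {"grip": 40, "translation": [0, 0, 0], "rotation": [0, 0, 0]}
    - {"grip": 40, "translation": [0, 0, 0], "rotation": [0, 0, 0]}

```text
clock: 32.1
ee_pos: [0.4964, -0.2577, 0.0391]
tcp_rot: [-3.14, -0.0, 1.57]
force: [-2.9, -2.1, -2.6]
gripper_width: 0.0476
```

```bash
python3 - <<'E'
from slv import *
st(); f=cam("wrist"); crop(f,"w29",200,200,450,420,3)
E
```

```text
t 32.1 p [ 496.4 -257.7   39.1] rpy [-1.7989e+02 -1.0000e-02  8.9930e+01] F [-2.9 -2.1 -2.6] w 47.6
```

View pics/w29.png

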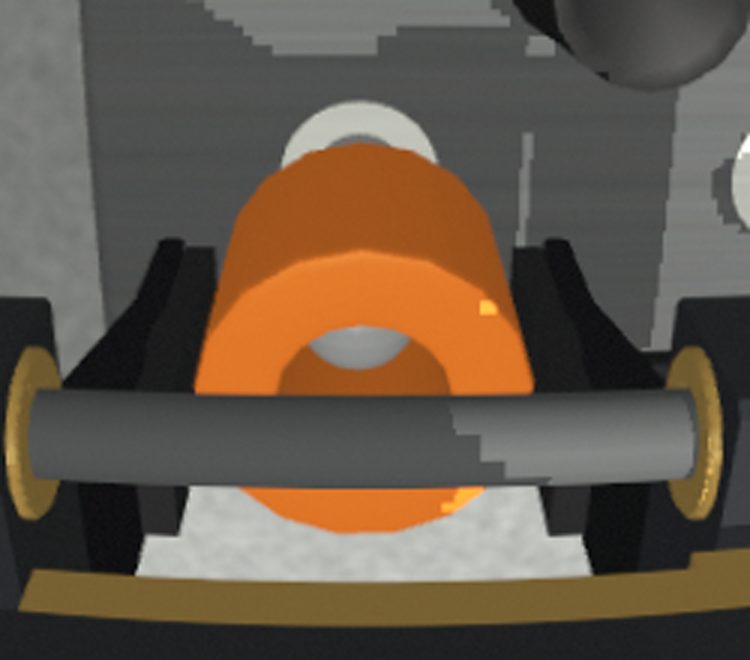

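Request:
apply_moves:
  rows:
    - {"grip": 40, "translation": [1, 0, 6], "rotation": [0, 0, 0]}
    - {"grip": 40, "translation": [0, 0, 7], "rotation": [0, 0, 0]}
    - {"grip": 40, "translation": [0, 0, 7], "rotation": [0, 0, 0]}
    - {"grip": 40, "translation": [0, 0, 7], "rotation": [0, 0, 0]}
    - {"grip": 40, "translation": [0, 0, 7], "rotation": [0, 0, 0]}
    - {"grip": 40, "translation": [0, 0, 7], "rotation": [0, 0, 0]}
    - {"grip": 40, "translation": [0, 0, 4], "rotation": [0, 0, 0]}
    - {"grip": 40, "translation": [0, 0, 0], "rotation": [0, 0, 0]}
    - {"grip": 40, "translation": [0, 0, 0], "rotation": [0, 0, 0]}

```text
clock: 32.9
ee_pos: [0.4965, -0.2563, -0.0058]
tcp_rot: [-3.14, -0.001, 1.57]
force: [-3.4, -0.8, -4.6]
gripper_width: 0.0481
```

Request:
apply_moves:
  rows:
    - {"grip": 40, "translation": [0, 0, 2], "rotation": [0, 0, 0]}
    - {"grip": 40, "translation": [0, 0, 1], "rotation": [0, 0, 0]}
    - {"grip": 40, "translation": [0, 0, 0], "rotation": [0, 0, 0]}

```text
clock: 33.15
ee_pos: [0.4973, -0.257, -0.0075]
tcp_rot: [-3.141, 0.001, 1.57]
force: [-5.0, -1.1, 3.0]
gripper_width: 0.0473
```

Request:
apply_moves:
  rows:
    - {"grip": 40, "translation": [0, 0, 2], "rotation": [0, 0, 0]}
    - {"grip": 40, "translation": [0, 0, 0], "rotation": [0, 0, 0]}
    - {"grip": 40, "translation": [0, 0, 0], "rotation": [0, 0, 0]}

```text
clock: 33.4
ee_pos: [0.4973, -0.2571, -0.0076]
tcp_rot: [-3.141, 0.001, 1.57]
force: [-11.3, 2.8, 17.1]
gripper_width: 0.0479
```

Request:
apply_moves:
  rows:
    - {"grip": 70, "translation": [0, 0, -2], "rotation": [0, 0, 0]}
    - {"grip": 70, "translation": [0, 0, 0], "rotation": [0, 0, 0]}
    - {"grip": 70, "translation": [0, 0, 0], "rotation": [0, 0, 0]}
    - {"grip": 70, "translation": [0, 0, 0], "rotation": [0, 0, 0]}
    - {"grip": 70, "translation": [0, 0, 0], "rotation": [0, 0, 0]}

```text
clock: 33.82
ee_pos: [0.4974, -0.2566, -0.0083]
tcp_rot: [-3.141, 0.0, 1.57]
force: [0.4, -1.0, 0.2]
gripper_width: 0.0681
```

Request:
apply_moves:
  rows:
    - {"grip": 70, "translation": [0, 0, -20], "rotation": [0, 0, 0]}
    - {"grip": 70, "translation": [0, 0, -35], "rotation": [0, 0, 0]}
    - {"grip": 70, "translation": [0, 0, -40], "rotation": [0, 0, 0]}
    - {"grip": 70, "translation": [0, 0, -40], "rotation": [0, 0, 0]}
    - {"grip": 40, "translation": [0, 0, -40], "rotation": [0, 0, 0]}
    - {"grip": 0, "translation": [0, 0, -20], "rotation": [0, 0, 0]}
    - {"grip": 0, "translation": [0, 0, 0], "rotation": [0, 0, 0]}
    - {"grip": 0, "translation": [0, 0, 0], "rotation": [0, 0, 0]}

```text
clock: 34.48
ee_pos: [0.4982, -0.2572, 0.1884]
tcp_rot: [3.139, 0.002, 1.57]
force: [0.0, 0.5, -0.3]
gripper_width: 0.0508
```

```bash
python3 - <<'E'
from slv import *
st(); f=cam("wrist"); crop(f,"w30",200,80,500,320,2.6); f=cam("side"); crop(f,"s30",170,180,310,300,5)
E
```

```text
t 34.48 p [ 498.2 -257.2  188.4] rpy [1.7987e+02 1.1000e-01 8.9940e+01] F [ 0.   0.5 -0.3] w 50.8
```

View pics/w30.png

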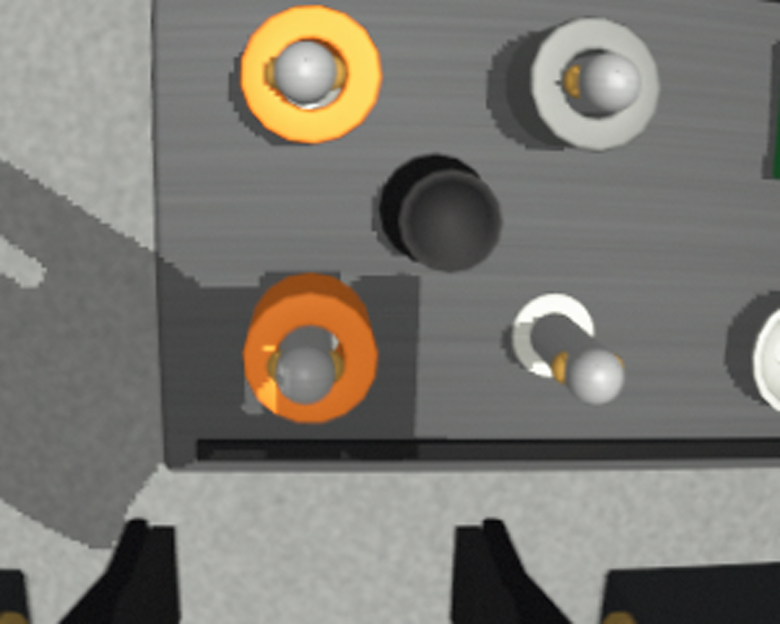

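View pics/s30.png

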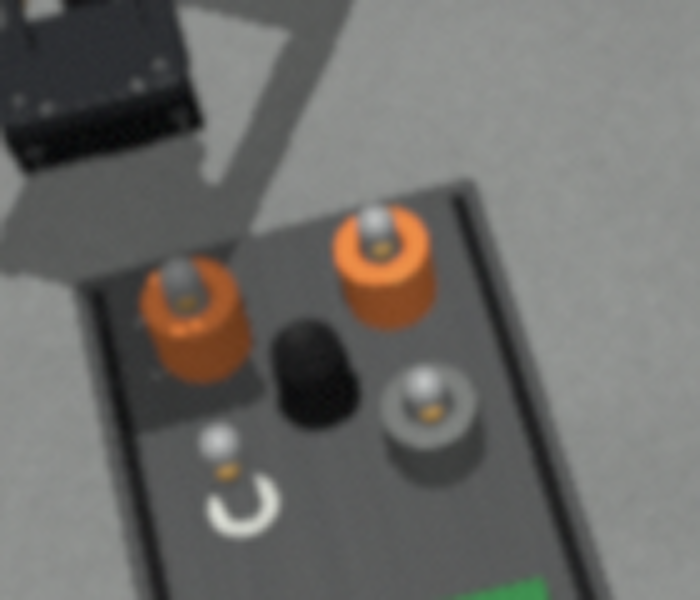

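Request:
apply_moves:
  rows:
    - {"grip": 0, "translation": [0, 0, -10], "rotation": [0, 0, 7]}
    - {"grip": 0, "translation": [0, 0, -10], "rotation": [0, 0, 7]}
    - {"grip": 0, "translation": [0, 0, -10], "rotation": [0, 0, 7]}
    - {"grip": 0, "translation": [0, 0, -10], "rotation": [0, 0, 7]}
    - {"grip": 0, "translation": [0, 0, -10], "rotation": [0, 0, 7]}
    - {"grip": 0, "translation": [0, 0, 0], "rotation": [0, 0, 7]}
    - {"grip": 0, "translation": [0, 0, 0], "rotation": [0, 0, 7]}
    - {"grip": 0, "translation": [0, 0, 0], "rotation": [0, 0, 7]}
    - {"grip": 0, "translation": [0, 0, 0], "rotation": [0, 0, 7]}
    - {"grip": 0, "translation": [0, 0, 0], "rotation": [0, 0, 7]}
    - {"grip": 0, "translation": [0, 0, 0], "rotation": [0, 0, 7]}
    - {"grip": 0, "translation": [0, 0, 0], "rotation": [0, 0, 7]}

```text
clock: 35.58
ee_pos: [0.4962, -0.2559, 0.2338]
tcp_rot: [-3.138, 0.004, 0.098]
force: [-0.6, 0.0, 0.0]
gripper_width: 0.0005
```

Request:
apply_moves:
  rows:
    - {"grip": 0, "translation": [0, 0, 0], "rotation": [0, 0, 6]}
    - {"grip": 0, "translation": [8, -20, 0], "rotation": [0, 0, 0]}
    - {"grip": 0, "translation": [12, -35, 0], "rotation": [0, 0, 0]}
    - {"grip": 0, "translation": [12, -35, 0], "rotation": [0, 0, 0]}
    - {"grip": 0, "translation": [12, -40, 0], "rotation": [0, 0, 0]}
    - {"grip": 0, "translation": [12, -40, 0], "rotation": [0, 0, 0]}
    - {"grip": 0, "translation": [12, -40, 0], "rotation": [0, 0, 0]}
    - {"grip": 0, "translation": [12, -40, 0], "rotation": [0, 0, 0]}
    - {"grip": 0, "translation": [12, -40, 0], "rotation": [0, 0, 0]}
    - {"grip": 0, "translation": [12, -40, 0], "rotation": [0, 0, 0]}
    - {"grip": 0, "translation": [12, -40, 0], "rotation": [0, 0, 0]}
    - {"grip": 0, "translation": [12, -40, 0], "rotation": [0, 0, 0]}

```text
clock: 36.58
ee_pos: [0.6244, 0.1545, 0.2335]
tcp_rot: [3.141, 0.005, -0.001]
force: [0.7, -1.7, 0.3]
gripper_width: 0.0003
```

Request:
apply_moves:
  rows:
    - {"grip": 0, "translation": [0, -30, 0], "rotation": [0, 0, 0]}
    - {"grip": 0, "translation": [0, -20, 0], "rotation": [0, 0, 0]}
    - {"grip": 0, "translation": [0, 0, 0], "rotation": [0, 0, 0]}
    - {"grip": 0, "translation": [0, 0, 0], "rotation": [0, 0, 0]}

```text
clock: 36.92
ee_pos: [0.6241, 0.2034, 0.2336]
tcp_rot: [3.14, 0.005, 0.001]
force: [-0.0, -0.9, 0.1]
gripper_width: 0.0003
```

```bash
python3 - <<'E'
from slv import *
st(); f=cam("wrist"); cv2.imwrite("pics/w31.png",f["color"][:,:,::-1]); f=cam("side"); crop(f,"s31",310,100,490,280,4)
E
```

```text
t 36.92 p [624.1 203.4 233.6] rpy [1.7993e+02 3.0000e-01 8.0000e-02] F [-0.  -0.9  0.1] w 0.3
```

View pics/s31.png

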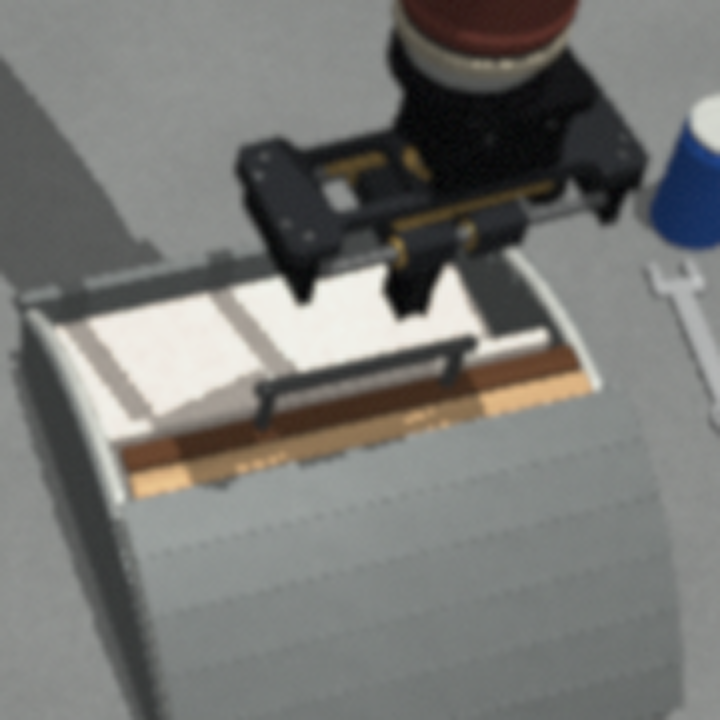

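Request:
apply_moves:
  rows:
    - {"grip": 0, "translation": [0, 0, 30], "rotation": [0, -0.3, 0]}
    - {"grip": 0, "translation": [0, 0, 35], "rotation": [0, 0, 0]}
    - {"grip": 0, "translation": [0, 0, 25], "rotation": [0, 0, 0]}
    - {"grip": 0, "translation": [0, 0, 13], "rotation": [0, 0, 0]}
    - {"grip": 0, "translation": [0, 0, 0], "rotation": [0, 0, 0]}
    - {"grip": 0, "translation": [0, 0, 0], "rotation": [0, 0, 0]}

```text
clock: 37.52
ee_pos: [0.625, 0.2014, 0.1336]
tcp_rot: [3.141, 0.007, -0.002]
force: [-0.5, -0.2, 0.2]
gripper_width: 0.0005
```

```bash
python3 - <<'E'
from slv import *
st(); f=cam("side"); crop(f,"s32",310,120,490,300,4)
E
```

```text
t 37.52 p [625.  201.4 133.6] rpy [ 1.7999e+02  4.0000e-01 -1.4000e-01] F [-0.5 -0.2  0.2] w 0.5
```

View pics/s32.png

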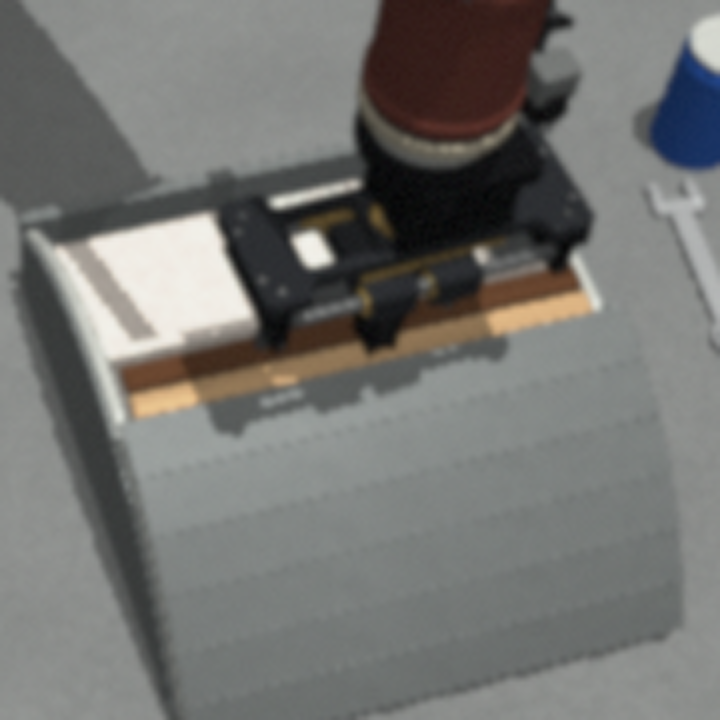

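Request:
apply_moves:
  rows:
    - {"grip": 0, "translation": [-15, 0, 4], "rotation": [0, 0, 0]}
    - {"grip": 0, "translation": [-15, -1, 0], "rotation": [0, 0, 0]}
    - {"grip": 0, "translation": [-15, -1, 0], "rotation": [0, 0, 0]}
    - {"grip": 0, "translation": [-15, -1, 0], "rotation": [0, 0, 0]}
    - {"grip": 0, "translation": [-15, -1, 2], "rotation": [0, 0, 0]}
    - {"grip": 0, "translation": [-15, -1, 3], "rotation": [0, 0, 0]}
    - {"grip": 0, "translation": [-15, -1, 3], "rotation": [0, 0, 0]}
    - {"grip": 0, "translation": [-15, -1, 4], "rotation": [0, 0, 0]}
    - {"grip": 0, "translation": [0, 0, 0], "rotation": [0, 0, 0]}

```text
clock: 38.32
ee_pos: [0.5049, 0.2101, 0.1208]
tcp_rot: [-3.141, 0.003, -0.001]
force: [1.2, 0.0, -0.0]
gripper_width: 0.0003
```

```bash
python3 - <<'E'
from slv import *
st(); f=cam("side"); crop(f,"s33",310,120,490,300,4)
f=cam("wrist"); cv2.imwrite("pics/w33.png",f["color"][:,:,::-1])
E
```

```text
t 38.32 p [504.9 210.1 120.8] rpy [-1.7994e+02  1.6000e-01 -3.0000e-02] F [ 1.2  0.  -0. ] w 0.3
```

View pics/s33.png

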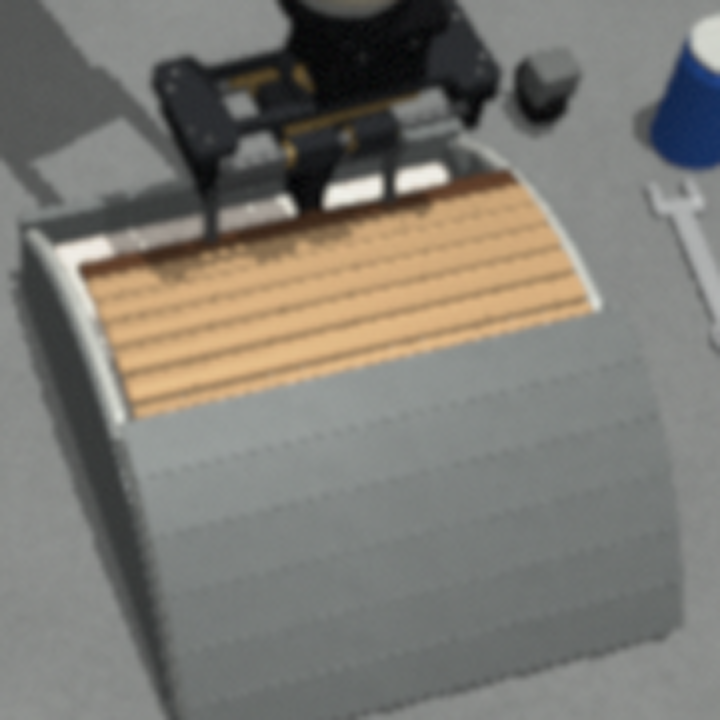

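View pics/w33.png

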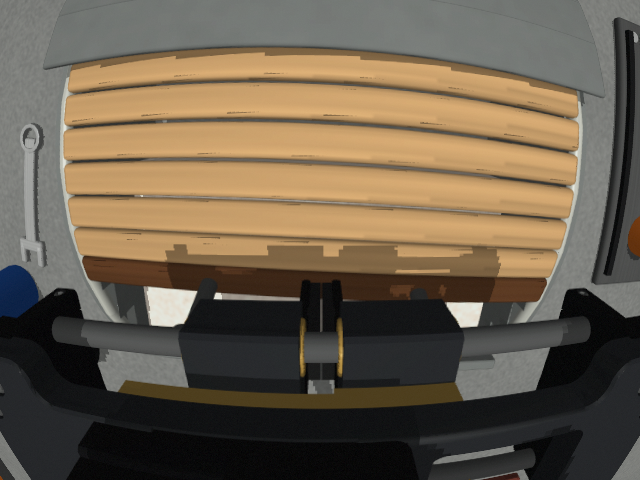

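Request:
apply_moves:
  rows:
    - {"grip": 0, "translation": [-14, -1, 6], "rotation": [0, 0, 0]}
    - {"grip": 0, "translation": [-14, -1, 5], "rotation": [0, 0, 0]}
    - {"grip": 0, "translation": [-13, -1, 6], "rotation": [0, 0, 0]}
    - {"grip": 0, "translation": [-12, -1, 6], "rotation": [0, 0, 0]}
    - {"grip": 0, "translation": [-12, -1, 7], "rotation": [0, 0, 0]}
    - {"grip": 0, "translation": [0, 0, 0], "rotation": [0, 0, 0]}
    - {"grip": 0, "translation": [0, 0, 0], "rotation": [0, 0, 0]}

```text
clock: 39.0
ee_pos: [0.4408, 0.2148, 0.0896]
tcp_rot: [-3.141, 0.005, -0.001]
force: [0.2, -0.4, 0.5]
gripper_width: 0.0009
```

Request:
apply_moves:
  rows:
    - {"grip": 0, "translation": [-8, 0, 6], "rotation": [0, 0, 0]}
    - {"grip": 0, "translation": [-8, 0, 6], "rotation": [0, 0, 0]}
    - {"grip": 0, "translation": [-8, 0, 6], "rotation": [0, 0, 0]}
    - {"grip": 0, "translation": [0, 0, 0], "rotation": [0, 0, 0]}
    - {"grip": 0, "translation": [0, 0, 0], "rotation": [0, 0, 0]}

```text
clock: 39.42
ee_pos: [0.4143, 0.2144, 0.07]
tcp_rot: [3.141, 0.008, -0.001]
force: [-0.8, -0.7, 0.2]
gripper_width: 0.0002
```

```bash
python3 - <<'E'
from slv import *
st(); f=cam("side"); crop(f,"s34",310,120,490,300,4)
E
```

```text
t 39.42 p [414.3 214.4  70. ] rpy [ 1.7996e+02  4.7000e-01 -4.0000e-02] F [-0.8 -0.7  0.2] w 0.2
```

View pics/s34.png

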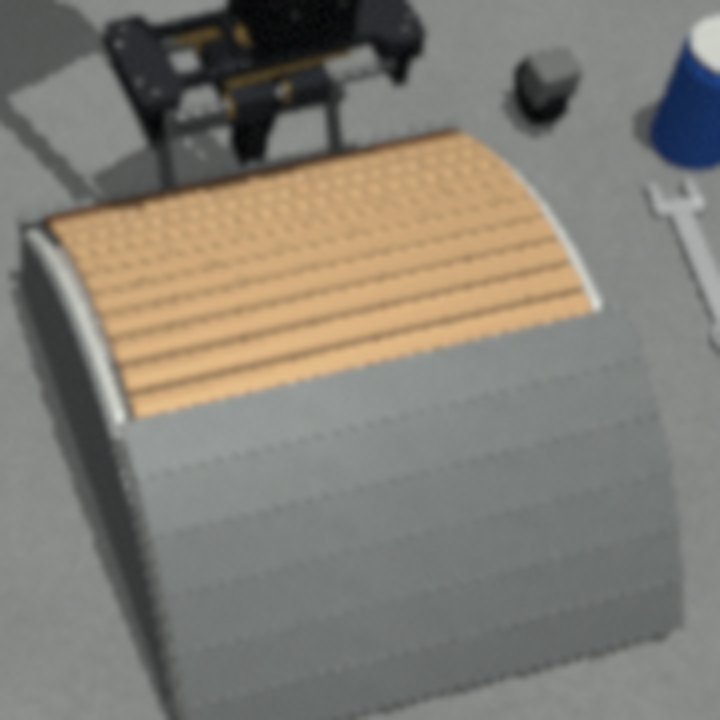

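Request:
apply_moves:
  rows:
    - {"grip": 0, "translation": [-3, 0, 1], "rotation": [0, 0, 0]}
    - {"grip": 0, "translation": [-3, 0, 0], "rotation": [0, 0, 0]}
    - {"grip": 0, "translation": [0, 0, 0], "rotation": [0, 0, 0]}
    - {"grip": 0, "translation": [0, 0, 0], "rotation": [0, 0, 0]}

```text
clock: 39.8
ee_pos: [0.4106, 0.2147, 0.0703]
tcp_rot: [-3.141, 0.004, -0.001]
force: [5.0, -1.0, -2.9]
gripper_width: 0.0003
```

Request:
apply_moves:
  rows:
    - {"grip": 0, "translation": [-3, 0, 0], "rotation": [0, 0, 0]}
    - {"grip": 0, "translation": [0, 0, 0], "rotation": [0, 0, 0]}
    - {"grip": 0, "translation": [0, 0, 0], "rotation": [0, 0, 0]}

```text
clock: 40.05
ee_pos: [0.4104, 0.2147, 0.0706]
tcp_rot: [-3.141, -0.002, -0.002]
force: [15.0, -0.6, -10.7]
gripper_width: 0.0005
```

Request:
apply_moves:
  rows:
    - {"grip": 0, "translation": [-3, 0, 0], "rotation": [0, 0, 0]}
    - {"grip": 0, "translation": [0, 0, 0], "rotation": [0, 0, 0]}
    - {"grip": 0, "translation": [0, 0, 0], "rotation": [0, 0, 0]}

```text
clock: 40.3
ee_pos: [0.4104, 0.2147, 0.0711]
tcp_rot: [-3.14, -0.008, -0.002]
force: [24.1, 0.1, -16.7]
gripper_width: 0.0005
```

Request:
apply_moves:
  rows:
    - {"grip": 0, "translation": [7, 0, 0], "rotation": [0, 0, 0]}
    - {"grip": 0, "translation": [5, 0, 0], "rotation": [0, 0, 0]}
    - {"grip": 0, "translation": [0, 0, -8], "rotation": [0, 0, 0]}
    - {"grip": 0, "translation": [0, 0, -25], "rotation": [0, 0, 0]}
    - {"grip": 0, "translation": [0, 0, -35], "rotation": [0, 0, 0]}
    - {"grip": 0, "translation": [0, 0, -40], "rotation": [0, 0, 0]}
    - {"grip": 0, "translation": [-30, 0, -40], "rotation": [0, 0, 0]}
    - {"grip": 0, "translation": [-30, 0, -20], "rotation": [0, 0, 0]}
    - {"grip": 0, "translation": [0, 0, 0], "rotation": [0, 0, 0]}
    - {"grip": 0, "translation": [0, 0, 0], "rotation": [0, 0, 0]}

```text
clock: 41.13
ee_pos: [0.3615, 0.2154, 0.2338]
tcp_rot: [-3.14, 0.002, 0.0]
force: [0.4, 0.2, -1.0]
gripper_width: -0.0001
```

```bash
python3 - <<'E'
from slv import *
st(); f=cam("wrist"); cv2.imwrite("pics/w35.png",f["color"][:,:,::-1]); crop(f,"w35c",150,60,500,240,2.2)
f=cam("side"); cv2.imwrite("pics/side35.png",f["color"][:,:,::-1])
E
```

```text
t 41.13 p [361.5 215.4 233.8] rpy [-1.7991e+02  1.3000e-01  2.0000e-02] F [ 0.4  0.2 -1. ] w -0.1
```

View pics/w35c.png

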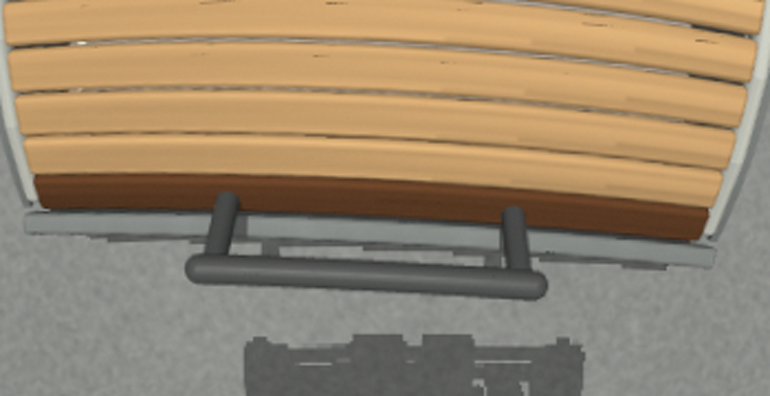

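View pics/side35.png

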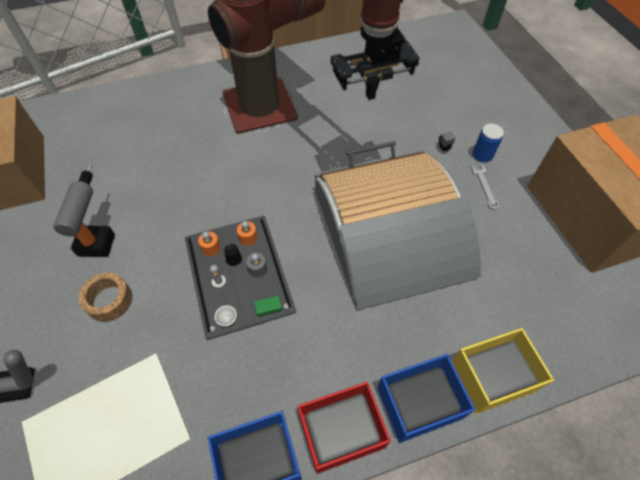

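```bash
python3 - <<'E'
from slv import *
f=cam("wrist")
for u,v in((190,268),(543,286)): print(onz(f,u/2.2+150,v/2.2+60,.121,True))
print(arm.finish_job())
E
```

```text
[0.3961143  0.28538879 0.121     ]
[0.38889203 0.14956296 0.121     ]
the job is handed in; nothing more can be done
None
```

The job is done and handed in at about 41 s of the 208 s allowed. I rolled the door open to its stop, put both sleeves on the plate, then rolled the door shut to its stop and let go. Only two sleeves were in the store.

**Sleeves:** They are on pin1 and pin2. Each stopped firmly at plate height. The pictures show the brass balls standing above the rims, the same as on the grey pattern sleeve.

**Door:** I pushed until the force rose to about 24 N at the stop. The last wrist picture shows no gap at the front panel. The handle middle measures x ≈ 0.3925 m, where about 0.392 m was expected for shut. The arm was clear of everything, and the bystanders look unmoved in the side picture.

**Disagreements and misses:**
- **Tool height:** The fingertips sit about 35 mm higher than the reported TCP. I first saw this in the pictures, then confirmed it by touching the bench in front of the store, which peaked at about 56 N at the wrist. I corrected all heights for it afterwards.
- **First door push:** Before I found that offset, my first two tries at opening passed over the handle bar without moving the door. No contact force showed.
- **Ball resistance:** The expected 8 to 10 N push past the balls never showed in the readings, which stayed under about 5 N while the sleeves slid down. I judged each sleeve home by its stop height and the pictures, not by that force.

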